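Stack steel blanks on the demagnetiser and run it

TASK

Switch the demagnetiser off first (selector on the single bar mark). Then stack all the steel blanks lying on the bench flat and squarely in one pile inside the white rectangle on its work plate, long sides along the rectangle's; set the brass hold-down block squarely on top of the pile, and last turn the selector to the two-dot mark. Do not disturb the other things on the bench.

Things in the scene. Friction and masses are not known exactly. Their poses are not given: they have to be found in the camera images.
- pad (a point): Centre of the top surface of the machine's dark work plate (48 mm above the bench). Axes are the machine's: x is the long side of the scribed rectangle, z up. The white rectangle around it is 110 x 60 mm inside its lines, the work plate 150 x 100 mm. The machine is a fixed low grey steel case, 170 mm (its x) by 250 mm (its y), 45 mm tall; it stands left of the blanks, at a different place and angle each start. Pad and selector are both on its top, 135 mm apart along its y.
- dial_grip (a point): Point on the selector's axis at gripping height (82 mm above the bench; the machine's top is at 45 mm). The selector is a black knob with an upright bar grip 53 mm long, 14 mm thick, its top 89 mm above the bench. It turns with the knob: its x lies along the bar, the white pointer line is at the -x end. Axis vertical.
- dial (a joint): Angle of the selector, 0 to 2.1 rad with stops at both ends; grows clockwise seen from above. 0 = off (the single bar mark, on the machine's -x side), 0.7 = one dot, 1.4 = two dots, 2.1 = three dots. Friction of 0.06 N m holds it wherever it is left; no springing back.
- plate1: Steel blank: flat bare-steel plate 100 x 50 x 12 mm (long side along its x, short side along its y, thickness along z), with two drill marks on its face, about 0.45 kg. Origin: its centre (6 mm above its underside); either face may be up. All blanks are alike. Three to five are there at a start (the others are absent), lying flat and apart on the right half of the bench.
- plate2: Steel blank: flat bare-steel plate 100 x 50 x 12 mm (long side along its x, short side along its y, thickness along z), with two drill marks on its face, about 0.45 kg. Origin: its centre (6 mm above its underside); either face may be up. All blanks are alike. Three to five are there at a start (the others are absent), lying flat and apart on the right half of the bench.
- plate3: Steel blank: flat bare-steel plate 100 x 50 x 12 mm (long side along its x, short side along its y, thickness along z), with two drill marks on its face, about 0.45 kg. Origin: its centre (6 mm above its underside); either face may be up. All blanks are alike. Three to five are there at a start (the others are absent), lying flat and apart on the right half of the bench.
- plate4: Steel blank: flat bare-steel plate 100 x 50 x 12 mm (long side along its x, short side along its y, thickness along z), with two drill marks on its face, about 0.45 kg. Origin: its centre (6 mm above its underside); either face may be up. All blanks are alike. Three to five are there at a start (the others are absent), lying flat and apart on the right half of the bench.
- plate5: Steel blank: flat bare-steel plate 100 x 50 x 12 mm (long side along its x, short side along its y, thickness along z), with two drill marks on its face, about 0.45 kg. Origin: its centre (6 mm above its underside); either face may be up. All blanks are alike. Three to five are there at a start (the others are absent), lying flat and apart on the right half of the bench.
- weight: Hold-down block: plain brass slab 90 x 50 x 16 mm (along its x, y, z), thicker and a little shorter than a blank, about 0.6 kg. Origin: its centre (8 mm above its underside); either face may be up. It lies among the blanks.
- tin: Bystander: round lidded tin, 92 mm across, 54 mm tall.
- hammer: Bystander: hammer, 280 mm long, lying beyond the blanks.
- offcut: Bystander: dark steel offcut 62 x 50 x 22 mm, shorter and thicker than a blank; it is not one of the blanks.
- file: Bystander: flat file with wooden handle, 270 mm long, lying between robot and blanks.
- square: Bystander: steel try square, 170 x 100 mm, beyond the machine.
- bar: Bystander: steel flat bar 220 x 22 x 12 mm, left of the machine.
- slug: Bystander: upright steel slug, 40 mm diameter, 40 mm tall, left near the robot.
Mind the look-alikes: they are no part of the job. Leave any blue or red look-alike of the plate4 alone.

How it is judged:
By the outcome, as a careful person would: the job done as asked, in the order asked, and still so for the second after the job is handed in, with the robot touching nothing.
Of plate1, plate2, plate3, plate4, plate5 only 3 to 5 are there at a start; the rules pass over those that are not, and their reading is None.
At some moment in a run one of plate1, plate2, plate3, plate4, plate5, weight may be knocked a few centimetres aside while the robot is not near it.
Once in a run the grip may slacken for a moment while it holds something.
It also fails if it takes over 210 s, if anything falls off the work surface, if the arm or the gripper's body presses on something with over 40 N, if the wrist force passes 120 N, or if a joint passes its speed limit or range.

ROBOT

A 6-joint arm with a two-finger parallel gripper is mounted at the origin on the work surface. World frame = base frame: x ahead of the robot, y to its left, z up, the work surface at z = 0. Lengths are in mm, angles in rad, forces in N, time in s.
With the tool pointing down it reaches from about 350 to 800 mm from the base axis. Payload 7.3 kg.
Tool frame: the origin (TCP) lies at the very end of the fingers, on their centre line; the grasp point (between the pads) lies 19 mm behind it; z points along the fingers, y is the direction in which the jaws open and shut (so a half turn about z gives the same grasp; the last joint's range is limited). The gripper opens to 85 mm and grips with 20 to 120 N. Pads are 22 mm wide; open, the fingers measure 114 mm over their backs; the gripper's body (76 mm by 85 mm) begins 54 mm behind the grasp point. The pads swing forward as they close: fully open they stand 13 mm farther back than shut.
Start: joints at [1.062, 0.342, 1.524, -0, 1.275, -0.146], TCP at [186.306, 490.851, 231.322] pointing down, gripper open.
Joint ranges: [-2.53, 2.53], [-0.77, 2.02], [0.04, 2.7], [-1, 4.14], [0.28, 2.66], [-3.11, 3.11]. Speed limits (rad/s): [2.57, 2.57, 3.14, 3.14, 3.14, 3.14].

INTERFACE

Orientations are given as [roll, pitch, yaw] about the fixed x, y, z axes, in that order (R = Rz(yaw) Ry(pitch) Rx(roll)).
In Python, from bench import bot, imaging, order gives the robot as it stands.
- The arm moves only by the tool carry_out, never from a script. Its argument "series" is a list of rows, each an object with "slide": the shift along the tool's x, y, z in units of 30 mm (1.0 is 30 mm), a list of three; "twist": the turn about the tool's z in rad; "hand": the finger opening in mm, from 0 to 85.4. A call has 1 to 20 rows; each row is the pose to reach, as a shift and turn from the pose measured when the call began, along the tool's axes at that moment; what a row does not reach only later rows make up. A row lasts 1/8 s, in which the tool goes at most 62.5 mm and 10.7 degrees, less where a joint would pass 70% of its speed; a pose out of reach is approached as far as the arm can. A call with a gripper value outside its range is refused whole. The fingers move at their own pace and stop on an object; "grip_force" is the grip in N (left out, the last holds). Time passes only in rows, so rows that repeat a pose let the fingers close. It gives the time, the measured TCP pose, the force and the opening at its end, in the units of the state.
- bot.observe(): the state, without advancing time (a new reading comes with each control period).
- imaging.get_image(name): name is "scene" or "top"; returns a dict with "color" (384x512x3 uint8, red, green, blue), "z_map" (384x512 float32, mm along the optical axis (not along the pixel's ray), 0 where there is no reading), "fx", "fy", "cx", "cy" (pixels), "dist_coeffs" ([k1, k2, p1, p2, k3] as OpenCV has them; the pictures are not rectified), "rvec" (rotation vector, rad) and "tvec" (3), from world to camera coordinates, as OpenCV has them. Camera axes: x right, y down, z forward; pixel columns grow to the right and rows downward; lengths in mm; the calibration is good to about 2 mm. A picture is of the moment at which its call begins.
- order.sign_off(): hands the job in, once; it reports no verdict.
The state is a dict: "t": time; "joint_positions": joint angles; "qvel": joint speeds; "joint_torque": joint torques, N m; "position": TCP position; "eef_rot": TCP orientation; "force": force on the tool from outside, world axes, zero at the start; "wrist_torque": the same for the moment, N m; "gripper_width": opening from 0.0 (shut) to 1.0 (fully open).
Only numpy, scipy, OpenCV 4.12 (cv2) and the standard library are available. Lean on these libraries where they do the work, as an engineer would, in place of code of your own. Each camera call takes 0.05 s, during which the arm holds its last target. There are 200 camera calls.

## Working session

There is one attempt and no reset: what is moved stays moved. The work goes in short steps, Python scripts to look and compute and a tool call to move; the robot and the scene stay as the last step left them, time stands still between calls to the robot, and variables do not carry over. Pictures are saved under pics/ and viewed, about 12 in all and at most 16, crops included, and the job is handed in when it is done.

Besides the shell and the picture viewer there is one more tool, called in YAML: its name, and indented under it one key for each argument. carry_out: Moves the arm, as the interface text tells. Its arguments: {"type":"object","properties":{"series":{"type":"array","items":{"type":"object","properties":{"slide":{"type":"array","items":{"type":"number"}},"twist":{"type":"number"},"hand":{"type":"number"}}}},"grip_force":{"type":"number"}},"required":["series"]}

```bash
ls; mkdir -p pics; cat > h.py <<'E'
import numpy as np, cv2
from bench import bot, imaging, order
def get(n):
    im=imaging.get_image(n); im['K']=np.array([[im['fx'],0,im['cx']],[0,im['fy'],im['cy']],[0,0,1.]])
    im['R']=cv2.Rodrigues(np.array(im['rvec'],float))[0]; im['t']=np.array(im['tvec'],float).ravel(); im['d']=np.array(im['dist_coeffs'],float)
    return im
def save(im,f,crop=None,s=1):
    c=im['color'][:,:,::-1]
    if crop: c=c[crop[1]:crop[3],crop[0]:crop[2]]
    cv2.imwrite('pics/'+f,cv2.resize(c,None,fx=s,fy=s,interpolation=cv2.INTER_CUBIC))
def ray(im,px,z):
    p=cv2.undistortPoints(np.array(px,np.float64).reshape(-1,1,2),im['K'],im['d']).reshape(-1,2)
    d=np.c_[p,np.ones(len(p))]@im['R']; c=-im['R'].T@im['t']
    return (c+d*((z-c[2])/d[:,2])[:,None])[:,:2]
def cloud(im):
    h,w=im['z_map'].shape; u,v=np.meshgrid(np.arange(w),np.arange(h))
    p=cv2.undistortPoints(np.stack([u,v],-1).reshape(-1,1,2).astype(float),im['K'],im['d']).reshape(-1,2)
    X=np.c_[p,np.ones(len(p))]*im['z_map'].reshape(-1,1)
    return ((X-im['t'])@im['R']).reshape(h,w,3)
E
python3 - <<'E'
from h import *
print(bot.observe())
for n in ('scene','top'):
    im=get(n); save(im,n+'0.png',s=1.5); print(n,im['K'],-im['R'].T@im['t'],im['R'][2])
E
```

```text
pics
{'t': 0.0, 'joint_positions': array([ 1.06198251e+00,  3.42731028e-01,  1.52501272e+00,  5.66369534e-05,
        1.27536022e+00, -1.45998344e-01]), 'qvel': array([-0.00017156,  0.00103358, -0.00076484,  0.00092754,  0.00154482,
        0.00051678]), 'joint_torque': array([-7.16863960e-04, -4.33688807e+01, -2.46007794e+01, -2.08756196e-04,
        7.96567881e-03,  1.75813433e-06]), 'position': array([186.0998043 , 490.49842229, 230.62313271]), 'eef_rot': array([-3.14010530e+00, -2.73448209e-04,  2.77876045e+00]), 'force': array([-0.02377172,  0.27530682, -0.81916559]), 'wrist_torque': array([-0.02397633, -0.00541197, -0.00878103]), 'gripper_width': 0.9981449855747454}
scene [[434.3087489    0.         253.17436534]
 [  0.         434.3087489  187.22767025]
 [  0.           0.           1.        ]] [1101.39163379  980.79148489  982.91969901] [-0.37820465 -0.68073055 -0.62734931]
top [[490.9920245    0.         252.61109106]
 [  0.         490.9920245  186.82561234]
 [  0.           0.           1.        ]] [ 456.29563221   -7.61720971 1852.01331852] [ 0.059643    0.00499914 -0.99820725]
```

View pics/top0.png

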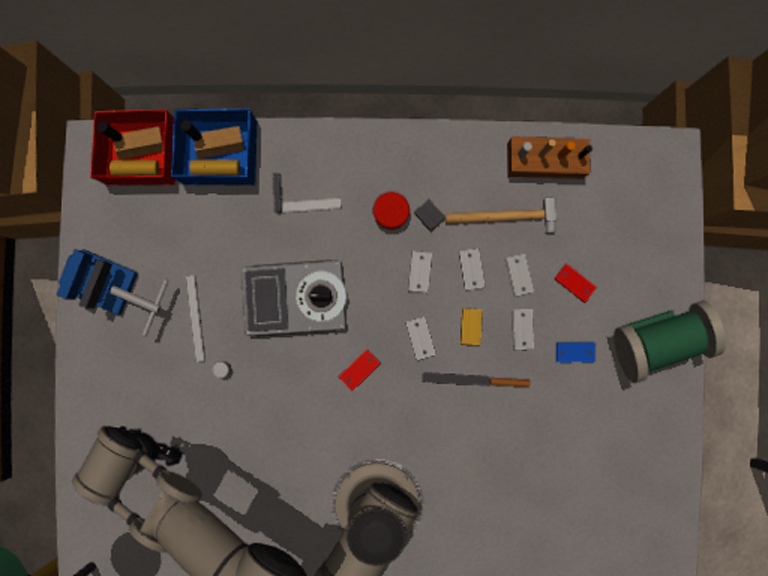

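View pics/scene0.png

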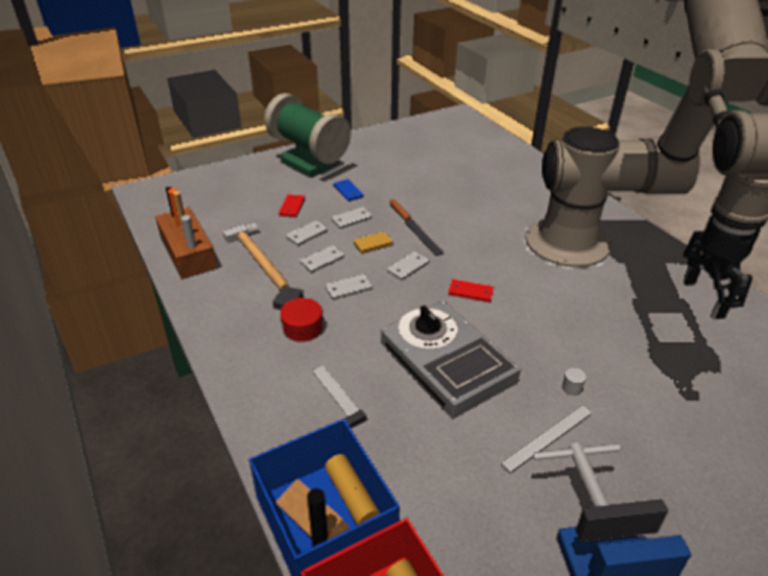

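The top view shows the machine near (295,298). The five grey blanks are at (420,272), (471,270), (519,275), (420,338) and (523,330), and the brass block is at (471,327). Red and blue look-alikes lie around them. Next I'll measure these and zoom in on the machine.

```bash
cat >> h.py <<'E'
def blobs(im,lo=150,zb=12,zw=16,xy=(330,700,-420,60),amin=150):
    hsv=cv2.cvtColor(im['color'],cv2.COLOR_RGB2HSV); out=[]
    for k,m,z in (('blank',(hsv[...,2]>lo)&(hsv[...,1]<45),zb),('brass',(hsv[...,0]>14)&(hsv[...,0]<32)&(hsv[...,1]>120)&(hsv[...,2]>90),zw)):
        m=cv2.morphologyEx(m.astype(np.uint8),cv2.MORPH_CLOSE,np.ones((3,3)))
        for c in cv2.findContours(m,0,cv2.CHAIN_APPROX_NONE)[0]:
            if cv2.contourArea(c)<amin: continue
            r=np.zeros_like(m); cv2.drawContours(r,[c],-1,1,-1); v,u=np.nonzero(r)
            P=ray(im,np.c_[u,v],z); ctr=P.mean(0)
            if not(xy[0]<ctr[0]<xy[1] and xy[2]<ctr[1]<xy[3]): continue
            w,V=np.linalg.eigh(np.cov(P.T)); a=np.arctan2(V[1,1],V[0,1])%np.pi
            out.append((k,ctr.round(1),round(a,3),np.sqrt(12*w[::-1]).round(0),(int(u.mean()),int(v.mean()))))
    return out
E
python3 - <<'E'
from h import *
t=get('top'); s=get('scene')
print(t['color'][181,314-10:314+10].mean(-1)); 
for im in (t,s):
    for b in blobs(im): print(*b)
C=cloud(t); 
for n,uv in (('bench',(250,240)),('case',(205,190)),('plate',(176,200)),('knob',(213,196)),('blank',(280,181))): print(n,C[uv[1],uv[0]].round(1))
save(t,'mach_t.png',(155,165,240,230),9); save(s,'mach_s.png',(245,190,355,285),7)
E
```

```text
[105.33333333 104.66666667 105.66666667 106.33333333 101.
 142.33333333 142.33333333 143.66666667 145.33333333 144.
 140.         140.         143.33333333 142.33333333 142.66666667
 143.33333333 143.66666667 149.         103.33333333 103.33333333]
blank [ 429.6 -104.9] 0.434 [91. 41.] (280, 223)
blank [ 590.1 -101.2] 3.059 [93. 43.] (280, 180)
brass [ 454.5 -230.3] 3.109 [90. 50.] (314, 217)
blank [588.3 -97.6] 3.043 [101.  54.] (231, 189)
blank [ 423.5 -101.6] 0.315 [102.  51.] (271, 175)
blank [ 596.7 -227.8] 0.216 [103.  53.] (214, 170)
blank [ 586.2 -349.9] 0.28 [102.  52.] (203, 153)
blank [ 448.2 -358.3] 0.065 [99. 55.] (233, 143)
brass [ 457.9 -219.1] 3.138 [92. 58.] (248, 160)
bench [366.6   8.6   5. ]
case [549.7 176.3  52.8]
plate [511.4 284.   46.7]
knob [526.7 143.6  85.5]
blank [ 589.4 -100.9   15.1]
```

View pics/mach_t.png

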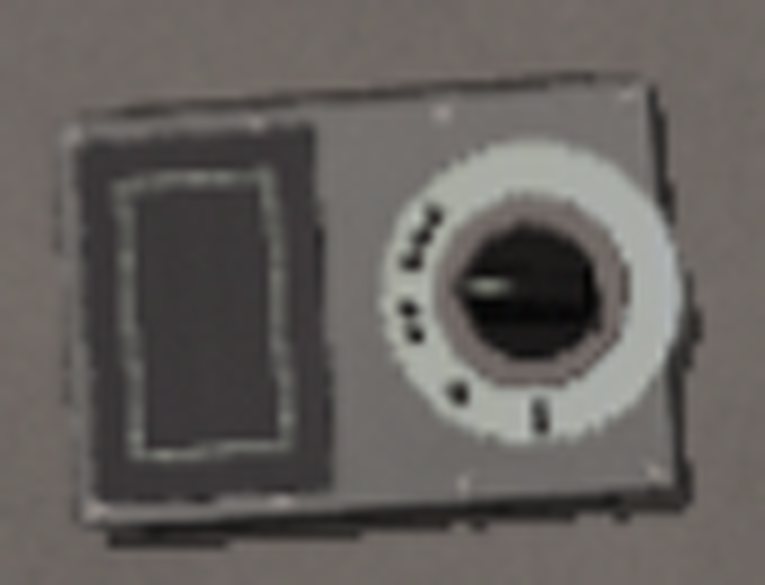

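View pics/mach_s.png

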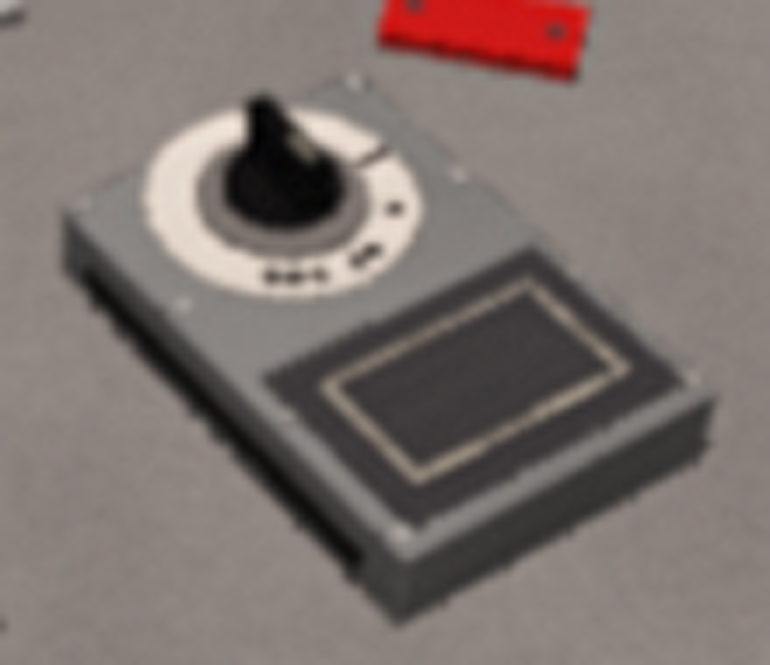

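The pad is on the left at crop (205,310). The knob is at (530,290), with its pointer towards +y at about 1.5 rad. The off mark is below it, towards the robot. Next I'll get accurate pad, dial and blank poses.

```bash
cat >> h.py <<'E'
def machine(im,win):
    g=im['color'].mean(-1); u0,v0,u1,v1=win; m=np.zeros(g.shape,np.uint8); m[v0:v1,u0:u1]=1
    # plate: dark blob, filled
    d=((g<90)&(m>0)).astype(np.uint8); d=cv2.morphologyEx(d,cv2.MORPH_CLOSE,np.ones((3,3)))
    res={}
    cs=[c for c in cv2.findContours(d,0,cv2.CHAIN_APPROX_NONE)[0] if cv2.contourArea(c)>300]
    c=max(cs,key=cv2.contourArea); 
    r=np.zeros(g.shape,np.uint8); cv2.drawContours(r,[c],-1,1,-1)
    v,u=np.nonzero(r); P=ray(im,np.c_[u,v],48).astype(np.float32)
    res['plate']=cv2.minAreaRect(P); res['plate_c']=P.mean(0)
    # white lines inside eroded plate
    re=cv2.erode(r,np.ones((7,7))); v,u=np.nonzero((re>0)&(g>95)); P=ray(im,np.c_[u,v],48).astype(np.float32)
    res['rect']=cv2.minAreaRect(P) if len(P) else None; res['nl']=len(P)
    w=((g>150)&(m>0)).astype(np.uint8); cs=cv2.findContours(w,0,cv2.CHAIN_APPROX_NONE)[0]
    c=max(cs,key=cv2.contourArea); P=ray(im,c.reshape(-1,2),46).astype(np.float32); res['disc']=cv2.fitEllipse(P)
    return res
E
python3 - <<'E'
from h import *
t=get('top'); s=get('scene')
for b in blobs(t,127): print(*b)
for im,w in ((t,(160,172,232,224)),(s,(245,195,350,280))):
    print(im['color'].mean(-1)[w[1]:w[3],w[0]:w[2]].max())
    for k,v in machine(im,w).items(): print(k,v)
E
```

```text
blank [ 424.1 -102.9] 0.297 [99. 49.] (280, 225)
blank [ 450.4 -362.4] 0.053 [100.  46.] (348, 218)
blank [ 587.8 -352.6] 0.221 [99. 47.] (346, 182)
blank [591.7 -99.9] 3.055 [99. 49.] (279, 180)
blank [ 599.3 -230.5] 0.161 [99. 49.] (314, 178)
brass [ 454.5 -230.3] 3.109 [90. 50.] (314, 217)
172.66666666666666
plate ((516.6337890625, 209.00381469726562), (183.0588836669922, 258.759033203125), 4.492721080780029)
plate_c [509.12546 261.5799 ]
rect ((511.86541748046875, 281.30340576171875), (157.07186889648438, 67.4364013671875), 7.481544017791748)
nl 63
disc ((526.271484375, 145.28622436523438), (114.76449584960938, 118.70311737060547), 2.1215012073516846)
224.66666666666666
plate ((513.1430053710938, 283.0303039550781), (149.28176879882812, 100.56473541259766), 4.633633613586426)
plate_c [514.9162  284.56433]
rect ((512.79052734375, 282.17578125), (115.60778045654297, 66.06710052490234), 4.674319744110107)
nl 161
disc ((524.9171142578125, 147.49606323242188), (113.52729797363281, 117.02863311767578), 18.437137603759766)
```

```bash
cat >> h.py <<'E'
from scipy.spatial.transform import Rotation as Ro
def goal(*gs):
    o=bot.observe(); R=Ro.from_euler('xyz',o['eef_rot']).as_matrix(); y0=o['eef_rot'][2]
    print('t',round(o['t'],2),'pos',o['position'].round(1),'rot',o['eef_rot'].round(3),'j',o['joint_positions'].round(2),'F',o['force'].round(1),'w',round(o['gripper_width']*85.4,1))
    for g in gs:
        s=R.T@(np.array(g[:3])-o['position'])/30; tw=(y0-g[3]+np.pi)%(2*np.pi)-np.pi
        print(g,'slide',s.round(2),'twist',round(tw,3),'alt',round((tw+np.pi/2)%np.pi-np.pi/2,3))
E
python3 -c "
from h import *
goal((525,146.5,140,1.53),(525,146.5,63,1.53))"
```

```text
t 0.3 pos [186.3 490.7 231.1] rot [-3.141 -0.     2.779] j [ 1.06  0.34  1.52 -0.    1.28 -0.15] F [-0.5 -0.4 -0.2] w 85.2
(525, 146.5, 140, 1.53) slide [-14.63  -6.72   3.04] twist 1.249 alt 1.249
(525, 146.5, 63, 1.53) slide [-14.63  -6.72   5.6 ] twist 1.249 alt 1.249
```

carry_out:
  series:
    - {"slide": [-7,-3.3,0],"twist": 0.62,"hand": 50}
    - {"slide": [-7,-3.3,0],"twist": 0.62,"hand": 50}
    - {"slide": [-7,-3.3,0],"twist": 0.62,"hand": 50}
    - {"slide": [-7,-3.3,0],"twist": 0.62,"hand": 50}
    - {"slide": [-14.63,-6.72,1.5],"twist": 1.25,"hand": 50}
    - {"slide": [-14.63,-6.72,3.04],"twist": 1.25,"hand": 50}
    - {"slide": [-14.63,-6.72,3.04],"twist": 1.25,"hand": 50}
    - {"slide": [-14.63,-6.72,3.04],"twist": 1.25,"hand": 50}
    - {"slide": [-14.63,-6.72,3.04],"twist": 1.25,"hand": 50}
    - {"slide": [-14.63,-6.72,3.04],"twist": 1.25,"hand": 50}
    - {"slide": [-14.63,-6.72,3.04],"twist": 1.25,"hand": 50}
    - {"slide": [-14.63,-6.72,3.04],"twist": 1.25,"hand": 50}

```text
t: 1.8
position: [524.5, 147.8, 140.9]
eef_rot: [3.141, 0.0, 1.531]
force: [-0.8, -0.5, -0.6]
gripper_width: 0.581
```

```bash
python3 -c "
from h import *
goal((525,146.5,63,1.53))
save(get('scene'),'s1.png',(210,120,350,250),5)"
```

```text
t 1.8 pos [524.5 147.8 140.9] rot [3.141 0.    1.531] j [ 0.13  0.47  1.6  -0.    1.08  0.17] F [-0.8 -0.5 -0.6] w 49.6
(525, 146.5, 63, 1.53) slide [-0.04  0.02  2.6 ] twist 0.001 alt 0.001
```

View pics/s1.png

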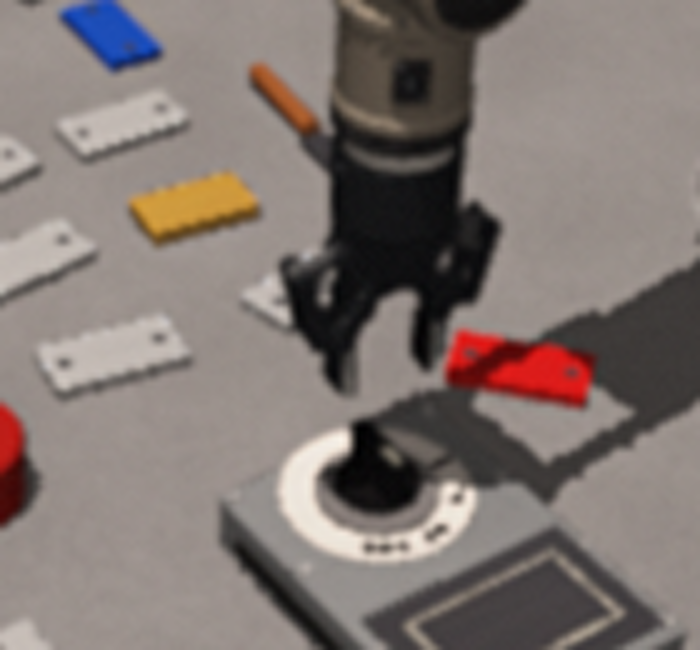

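The jaws (crop 290–480, 260–390) straddle the knob at (370,450). I'll go down and grip.

carry_out:
  series:
    - {"slide": [-0.04,0.02,1],"twist": 0,"hand": 50}
    - {"slide": [-0.04,0.02,2],"twist": 0,"hand": 50}
    - {"slide": [-0.04,0.02,2.6],"twist": 0,"hand": 50}
    - {"slide": [-0.04,0.02,2.6],"twist": 0,"hand": 50}
    - {"slide": [-0.04,0.02,2.6],"twist": 0,"hand": 5}
    - {"slide": [-0.04,0.02,2.6],"twist": 0,"hand": 5}
    - {"slide": [-0.04,0.02,2.6],"twist": 0,"hand": 5}
    - {"slide": [-0.04,0.02,2.6],"twist": 0,"hand": 5}
    - {"slide": [-0.04,0.02,2.6],"twist": 0,"hand": 5}
    - {"slide": [-0.04,0.02,2.6],"twist": 0,"hand": 5}
  grip_force: 30

```text
t: 3.1
position: [521.8, 147.0, 63.9]
eef_rot: [-3.136, 0.0, 1.531]
force: [-13.0, 1.3, 12.8]
gripper_width: 0.155
```

carry_out:
  series:
    - {"slide": [0,-0.03,0],"twist": -0.1,"hand": 5}
    - {"slide": [0,-0.03,0],"twist": -0.25,"hand": 5}
    - {"slide": [0,-0.03,0],"twist": -0.4,"hand": 5}
    - {"slide": [0,-0.03,0],"twist": -0.55,"hand": 5}
    - {"slide": [0,-0.03,0],"twist": -0.7,"hand": 5}
    - {"slide": [0,-0.03,0],"twist": -0.85,"hand": 5}
    - {"slide": [0,-0.03,0],"twist": -0.85,"hand": 5}

```text
t: 3.98
position: [520.7, 146.6, 64.1]
eef_rot: [-3.137, -0.004, 2.38]
force: [-0.2, -2.9, -4.0]
gripper_width: 0.156
```

```bash
python3 -c "
from h import *
goal((521.5,147,63,3.223)); print(bot.observe()['wrist_torque'])"
```

```text
t 3.98 pos [520.7 146.6  64.1] rot [-3.137 -0.004  2.38 ] j [ 0.13  0.56  1.68  0.    0.9  -0.68] F [-0.2 -2.9 -4. ] w 13.3
(521.5, 147, 63, 3.223) slide [-0.01  0.03  0.04] twist -0.843 alt -0.843
[-0.42989544 -0.02126668  0.0295221 ]
```

carry_out:
  series:
    - {"slide": [0,0,0],"twist": -0.15,"hand": 5}
    - {"slide": [0,0,0],"twist": -0.3,"hand": 5}
    - {"slide": [0,0,0],"twist": -0.45,"hand": 5}
    - {"slide": [0,0,0],"twist": -0.6,"hand": 5}
    - {"slide": [0,0,0],"twist": -0.75,"hand": 5}
    - {"slide": [0,0,0],"twist": -0.84,"hand": 5}
    - {"slide": [0,0,0],"twist": -0.85,"hand": 5}
    - {"slide": [0,0,0],"twist": -0.85,"hand": 5}

```text
t: 4.97
position: [520.3, 145.8, 64.1]
eef_rot: [-3.14, -0.007, -3.057]
force: [-0.3, -5.7, -4.4]
gripper_width: 0.16
```

```bash
python3 -c "
from h import *
goal((521.5,147,63,3.223)); print(bot.observe()['wrist_torque'])"
```

```text
t 4.97 pos [520.3 145.8  64.1] rot [-3.14  -0.007 -3.057] j [ 0.13  0.56  1.68 -0.    0.9  -1.52] F [-0.3 -5.7 -4.4] w 13.6
(521.5, 147, 63, 3.223) slide [-0.04  0.04  0.04] twist 0.004 alt 0.004
[-0.90811806 -0.034839   -0.00615553]
```

carry_out:
  series:
    - {"slide": [0,0,0],"twist": -0.03,"hand": 5}
    - {"slide": [0,0,0],"twist": -0.05,"hand": 5}
    - {"slide": [0,0,0],"twist": -0.05,"hand": 5}

```text
t: 5.35
position: [520.0, 145.7, 64.1]
eef_rot: [-3.141, -0.007, -3.007]
force: [-2.2, -2.0, -5.0]
gripper_width: 0.173
```

```bash
python3 -c "
from h import *
goal((521.5,147,63,3.223)); print(bot.observe()['wrist_torque'])"
```

```text
t 5.35 pos [520.  145.7  64.1] rot [-3.141 -0.007 -3.007] j [ 0.13  0.56  1.68 -0.    0.9  -1.57] F [-2.2 -2.  -5. ] w 14.8
(521.5, 147, 63, 3.223) slide [-0.06  0.04  0.04] twist 0.053 alt 0.053
[-0.33191781  0.26491738 -0.29759293]
```

The torque and jaw width show the selector is at its off stop, at yaw about 3.225. I'll release, rise and look again.

carry_out:
  series:
    - {"slide": [0,0,0],"twist": -0.04,"hand": 40}
    - {"slide": [0,0,0],"twist": -0.04,"hand": 40}
    - {"slide": [0,0,0],"twist": -0.04,"hand": 40}
    - {"slide": [0,0,-1],"twist": 0,"hand": 40}
    - {"slide": [0,0,-3.5],"twist": 0,"hand": 70}
    - {"slide": [0,0,-3.5],"twist": 0,"hand": 70}
    - {"slide": [0,0,-3.5],"twist": 0,"hand": 70}

```text
t: 6.22
position: [521.1, 146.0, 169.9]
eef_rot: [-3.141, -0.005, -3.007]
force: [0.2, 0.9, 1.4]
gripper_width: 0.816
```

```bash
python3 -c "
from h import *
t=get('top')
for b in blobs(t,127): print(*b)
goal((419,-103,150,.297),(419,-103,2,.297))"
```

```text
blank [ 424.3 -103. ] 0.292 [99. 49.] (280, 225)
blank [ 449.9 -362.2] 0.046 [100.  47.] (348, 218)
blank [ 587.7 -353.1] 0.238 [100.  48.] (346, 182)
blank [ 591.9 -100. ] 3.05 [100.  49.] (279, 180)
blank [ 599.6 -230.4] 0.168 [100.  49.] (314, 178)
brass [ 454.5 -230.3] 3.109 [90. 50.] (314, 217)
t 6.28 pos [520.3 145.9 168.5] rot [-3.141 -0.008 -3.007] j [ 0.13  0.43  1.57 -0.    1.15 -1.57] F [-0.8 -0.3 -0.5] w 70.2
(419, -103, 150, 0.297) slide [ 4.46 -7.77  0.66] twist 2.979 alt -0.162
(419, -103, 2, 0.297) slide [ 4.42 -7.76  5.59] twist 2.979 alt -0.162
```

carry_out:
  series:
    - {"slide": [4.45,-7.75,0.6],"twist": -0.16,"hand": 72}
    - {"slide": [4.45,-7.75,0.6],"twist": -0.16,"hand": 72}
    - {"slide": [4.45,-7.75,0.6],"twist": -0.16,"hand": 72}
    - {"slide": [4.45,-7.75,0.6],"twist": -0.16,"hand": 72}
    - {"slide": [4.45,-7.75,0.6],"twist": -0.16,"hand": 72}
    - {"slide": [4.45,-7.75,2.6],"twist": -0.16,"hand": 72}
    - {"slide": [4.42,-7.75,4.0],"twist": -0.16,"hand": 72}
    - {"slide": [4.42,-7.75,4.0],"twist": -0.16,"hand": 72}
    - {"slide": [4.42,-7.75,4.0],"twist": -0.16,"hand": 72}

```text
t: 7.4
position: [419.4, -102.6, 50.2]
eef_rot: [3.141, -0.008, -2.847]
force: [0.7, 0.2, 0.8]
gripper_width: 0.845
```

```bash
python3 -c "
from h import *
goal((419,-103,3,.292))
save(get('scene'),'s2.png',(220,110,330,210),6)"
```

```text
t 7.4 pos [ 419.4 -102.6   50.2] rot [ 3.141 -0.008 -2.847] j [-0.41  0.44  1.99 -0.01  0.72 -2.27] F [0.7 0.2 0.8] w 72.2
(419, -103, 3, 0.292) slide [ 0.   -0.01  1.57] twist -3.139 alt 0.003
```

View pics/s2.png

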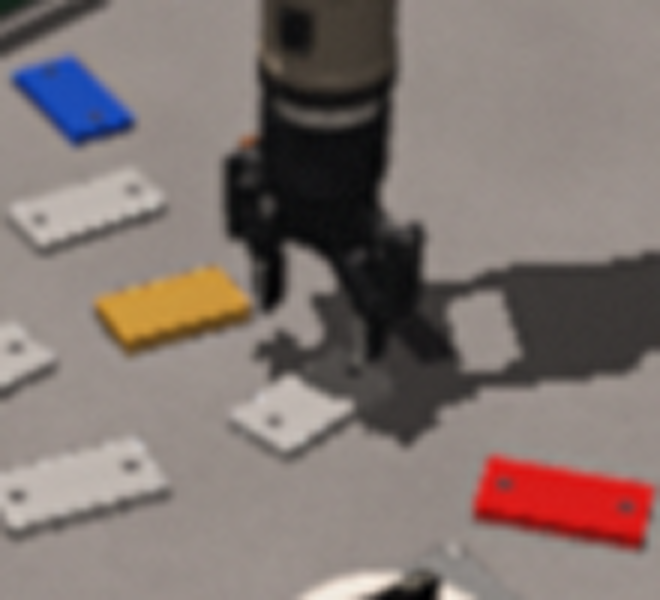

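The gripper sits over the blank at crop (290,415), straddling its middle. I'll go down and grip.

carry_out:
  series:
    - {"slide": [0,0,0.8],"twist": 0,"hand": 72}
    - {"slide": [0,0,1.3],"twist": 0,"hand": 72}
    - {"slide": [0,0,1.55],"twist": 0,"hand": 72}
    - {"slide": [0,0,1.57],"twist": 0,"hand": 72}
    - {"slide": [0,0,1.57],"twist": 0,"hand": 40}
    - {"slide": [0,0,1.57],"twist": 0,"hand": 40}
    - {"slide": [0,0,1.57],"twist": 0,"hand": 40}
    - {"slide": [0,0,1.57],"twist": 0,"hand": 40}
    - {"slide": [0,0,1.57],"twist": 0,"hand": 40}
    - {"slide": [0,0,1.57],"twist": 0,"hand": 40}
  grip_force: 80

```text
t: 8.7
position: [420.1, -102.9, 5.1]
eef_rot: [-3.14, -0.006, -2.847]
force: [-2.7, 2.4, 13.1]
gripper_width: 0.551
```

carry_out:
  series:
    - {"slide": [0,0,-0.3],"twist": 0,"hand": 40}
    - {"slide": [0,0,-0.8],"twist": 0,"hand": 40}
    - {"slide": [0,0,-1.5],"twist": 0,"hand": 40}
    - {"slide": [0,0,-1.5],"twist": 0,"hand": 40}

```text
t: 9.2
position: [421.2, -103.1, 51.4]
eef_rot: [-3.138, -0.003, -2.847]
force: [-0.7, 0.4, -5.8]
gripper_width: 0.545
```

```bash
python3 -c "
from h import *
goal((510,280,150,3.223))
save(get('scene'),'s3.png',(220,110,330,210),6)"
```

```text
t 9.2 pos [ 421.2 -103.1   51.4] rot [-3.138e+00 -3.000e-03 -2.847e+00] j [-0.41  0.43  1.99 -0.01  0.72 -2.27] F [-0.7  0.4 -5.8] w 46.6
(510, 280, 150, 3.223) slide [-6.53 11.35 -3.35] twist 0.214 alt 0.214
```

View pics/s3.png

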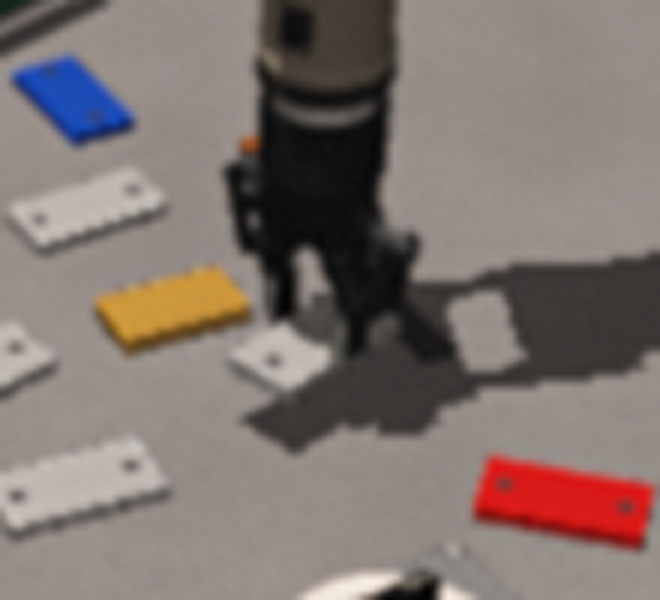

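The blank is lifted: it shows at crop (280,355), clear of its shadow, and the wrist weight reads 5.8 N. I'll carry it to the pad.

carry_out:
  series:
    - {"slide": [0,0,-1.7],"twist": 0,"hand": 40}
    - {"slide": [0,0,-3.35],"twist": 0,"hand": 40}
    - {"slide": [-1,1.75,-3.35],"twist": 0.05,"hand": 40}
    - {"slide": [-2,3.5,-3.35],"twist": 0.1,"hand": 40}
    - {"slide": [-3,5.2,-3.35],"twist": 0.15,"hand": 40}
    - {"slide": [-4,7,-3.35],"twist": 0.2,"hand": 40}
    - {"slide": [-5,8.7,-3.35],"twist": 0.21,"hand": 40}
    - {"slide": [-6,10.4,-3.35],"twist": 0.21,"hand": 40}
    - {"slide": [-6.53,11.35,-3.35],"twist": 0.214,"hand": 40}
    - {"slide": [-6.53,11.35,-3.35],"twist": 0.214,"hand": 40}
    - {"slide": [-6.53,11.35,-3.35],"twist": 0.214,"hand": 40}
    - {"slide": [-6.53,11.35,-3.35],"twist": 0.214,"hand": 40}

```text
t: 10.75
position: [509.1, 279.1, 148.7]
eef_rot: [-3.137, -0.005, -3.062]
force: [-0.2, -0.0, -4.0]
gripper_width: 0.549
```

```bash
python3 -c "
from h import *
goal((510,280,56,3.223),(510,280,53,3.223))
t=get('top')
print(cloud(t)[182:206:3,160:200:4,2].round(0))
for b in blobs(t,127): print(*b)
"
```

```text
t 10.75 pos [509.1 279.1 148.7] rot [-3.137 -0.005 -3.062] j [ 0.37  0.52  1.48 -0.    1.15 -1.28] F [-0.2 -0.  -4. ] w 46.9
(510, 280, 56, 3.223) slide [-0.05  0.04  3.09] twist -0.002 alt -0.002
(510, 280, 53, 3.223) slide [-0.05  0.04  3.19] twist -0.002 alt -0.002
[[501. 502. 506. 492.  48.  52.  47.  50.  53.  46.]
 [505. 506. 506. 499. 465.  47.  42.  50.  43.  42.]
 [507. 507. 506. 497. 482.  47.  51.  49.  38.  34.]
 [503. 504. 504. 511. 486.  45.  45.  54.  42.  52.]
 [505. 501. 488. 500. 487. 206. 254.  49.  43.  49.]
 [501. 500. 498. 501. 487. 257. 258.  45.  48.  46.]
 [500. 491. 488. 488. 489. 206. 230.  53.  54.  52.]
 [491. 487. 481. 494. 489. 147.  48.  44.  44.  43.]]
blank [ 449.4 -361.9] 0.03 [101.  48.] (348, 219)
blank [ 587.9 -353.3] 0.231 [99. 49.] (346, 182)
blank [ 591.7 -100. ] 3.053 [100.  49.] (279, 180)
blank [ 599.6 -230.4] 0.168 [100.  49.] (314, 178)
brass [ 454.5 -230.3] 3.109 [90. 50.] (314, 217)
```

carry_out:
  series:
    - {"slide": [-0.03,0.03,1],"twist": 0,"hand": 40}
    - {"slide": [-0.03,0.03,2],"twist": 0,"hand": 40}
    - {"slide": [-0.04,0.04,2.5],"twist": 0,"hand": 40}
    - {"slide": [-0.04,0.04,2.8],"twist": 0,"hand": 40}
    - {"slide": [-0.04,0.04,2.95],"twist": 0,"hand": 40}
    - {"slide": [-0.04,0.04,2.95],"twist": 0,"hand": 40}

```text
t: 11.55
position: [510.3, 280.1, 60.9]
eef_rot: [-3.138, -0.004, -3.062]
force: [0.1, 0.1, -4.5]
gripper_width: 0.544
```

```bash
python3 -c "
from h import *
goal((510,280,53,3.223))
save(get('scene'),'s4.png',(240,170,360,290),6)"
```

```text
t 11.55 pos [510.3 280.1  60.9] rot [-3.138 -0.004 -3.062] j [ 0.37  0.63  1.56 -0.    0.96 -1.28] F [ 0.1  0.1 -4.5] w 46.5
(510, 280, 53, 3.223) slide [ 0.01 -0.    0.26] twist -0.002 alt -0.002
```

View pics/s4.png

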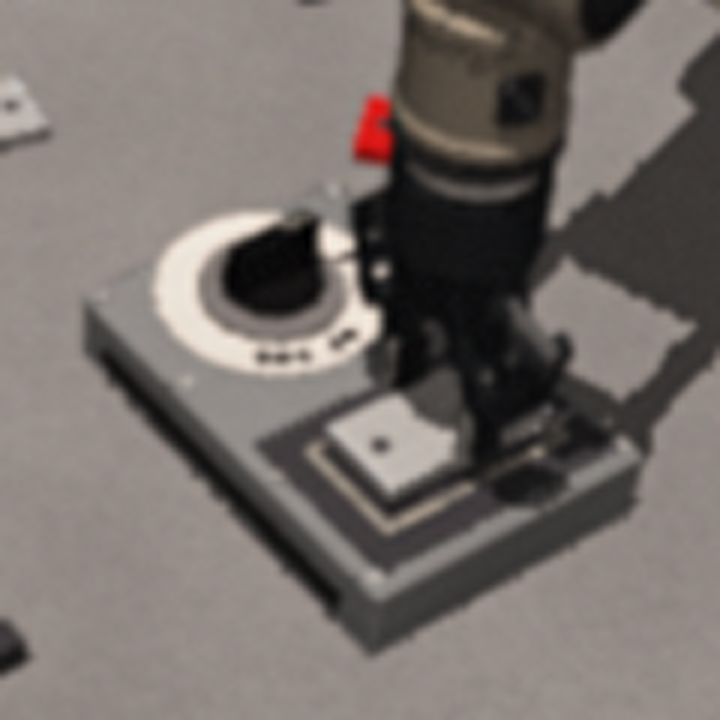

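The blank hangs over the rectangle (crop 320–470, 390–500), parallel to its lines and about centred. I'll lower it to contact.

carry_out:
  series:
    - {"slide": [0,0,0.1],"twist": 0,"hand": 40}
    - {"slide": [0,0,0.18],"twist": 0,"hand": 40}
    - {"slide": [0,0,0.25],"twist": 0,"hand": 40}
    - {"slide": [0,0,0.25],"twist": 0,"hand": 40}

```text
t: 12.1
position: [510.4, 280.2, 53.6]
eef_rot: [-3.138, -0.003, -3.062]
force: [-0.0, 0.4, -4.5]
gripper_width: 0.546
```

carry_out:
  series:
    - {"slide": [0,0,0.04],"twist": 0,"hand": 40}
    - {"slide": [0,0,0.08],"twist": 0,"hand": 40}
    - {"slide": [0,0,0.08],"twist": 0,"hand": 40}

```text
t: 12.48
position: [510.5, 280.2, 53.2]
eef_rot: [-3.138, -0.002, -3.062]
force: [-6.1, -2.9, 11.6]
gripper_width: 0.546
```

Contact is at TCP z≈53. I'll release and rise.

carry_out:
  series:
    - {"slide": [0,0,0],"twist": 0,"hand": 68}
    - {"slide": [0,0,0],"twist": 0,"hand": 68}
    - {"slide": [0,0,0],"twist": 0,"hand": 68}
    - {"slide": [0,0,-0.8],"twist": 0,"hand": 68}
    - {"slide": [0,0,-2.5],"twist": 0,"hand": 72}
    - {"slide": [-0.5,-3,-3.5],"twist": 0,"hand": 72}
    - {"slide": [-1,-9,-3.5],"twist": 0,"hand": 72}
    - {"slide": [-1,-9,-3.5],"twist": 0,"hand": 72}
    - {"slide": [-1,-9,-3.5],"twist": 0,"hand": 72}
    - {"slide": [-1,-9,-3.5],"twist": 0,"hand": 72}
    - {"slide": [-1,-9,-3.5],"twist": 0,"hand": 72}

```text
t: 13.85
position: [562.4, 11.9, 158.9]
eef_rot: [-3.138, -0.002, -3.065]
force: [0.0, 0.8, -0.1]
gripper_width: 0.844
```

```bash
cat >> h.py <<'E'
def pile(n,ims=None):
    """centre of pile top (n blanks) in pad coordinates, per camera"""
    for im in ims or (get('top'),get('scene')):
        for b in blobs(im,127,48+12*n,48+12*n+4,(430,590,220,340),150): print(b)
E
python3 -c "
from h import *
t=get('top');s=get('scene'); pile(1,(t,s))
for b in blobs(t,127): print(*b)
goal((586.7,-100,150,3.053),(586.7,-100,5,3.053))
save(s,'s5.png',(240,170,360,290),6)"
```

```text
('blank', array([514.9, 279.3]), np.float64(0.099), array([100.,  46.]), (176, 198))
blank [ 450.  -362.2] 0.048 [100.  47.] (348, 218)
blank [ 587.7 -353.3] 0.229 [99. 48.] (346, 182)
blank [ 591.9 -100.1] 3.051 [100.  49.] (279, 180)
blank [ 599.4 -230.4] 0.167 [99. 49.] (314, 178)
brass [ 454.5 -230.3] 3.109 [90. 50.] (314, 217)
t 13.95 pos [561.9  14.2 158.8] rot [-3.139e+00 -3.000e-03 -3.062e+00] j [-0.11  0.48  1.52 -0.    1.14 -1.76] F [ 0.2 -0.2  0.7] w 72.0
(586.7, -100, 150, 3.053) slide [-0.52 -3.86  0.3 ] twist 0.168 alt 0.168
(586.7, -100, 5, 3.053) slide [-0.54 -3.85  5.14] twist 0.168 alt 0.168
```

View pics/s5.png

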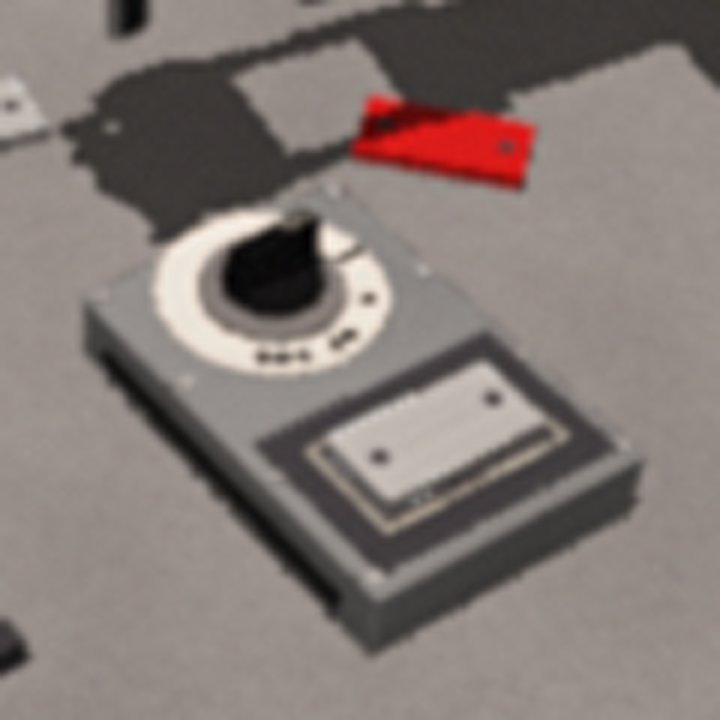

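The first blank lies inside the rectangle, with even margins all round (crop plate 325–550 × 360–505). The knob points at the off mark. Next blank.

carry_out:
  series:
    - {"slide": [-0.53,-3.84,0.5],"twist": 0.17,"hand": 72}
    - {"slide": [-0.53,-3.84,0.5],"twist": 0.17,"hand": 72}
    - {"slide": [-0.53,-3.84,0.5],"twist": 0.17,"hand": 72}
    - {"slide": [-0.53,-3.84,2],"twist": 0.17,"hand": 72}
    - {"slide": [-0.53,-3.84,3.6],"twist": 0.17,"hand": 72}
    - {"slide": [-0.53,-3.84,4.6],"twist": 0.17,"hand": 72}
    - {"slide": [-0.53,-3.84,5.1],"twist": 0.17,"hand": 72}
    - {"slide": [-0.53,-3.84,5.14],"twist": 0.17,"hand": 72}
    - {"slide": [-0.53,-3.84,5.14],"twist": 0.17,"hand": 72}
    - {"slide": [-0.53,-3.84,5.14],"twist": 0.17,"hand": 40}
    - {"slide": [-0.53,-3.84,5.14],"twist": 0.17,"hand": 40}
    - {"slide": [-0.53,-3.84,5.14],"twist": 0.17,"hand": 40}
    - {"slide": [-0.53,-3.84,5.14],"twist": 0.17,"hand": 40}
    - {"slide": [-0.53,-3.84,5.14],"twist": 0.17,"hand": 40}
    - {"slide": [-0.53,-3.84,5.14],"twist": 0.17,"hand": 40}
  grip_force: 80

```text
t: 15.82
position: [587.3, -99.7, 7.1]
eef_rot: [-3.138, 0.0, 3.051]
force: [-2.4, 3.0, 9.6]
gripper_width: 0.536
```

```bash
python3 -c "
from h import *
goal((510,280,150,3.223))"
```

```text
t 15.82 pos [587.3 -99.7   7.1] rot [-3.138  0.     3.051] j [-0.3   0.72  1.56 -0.    0.86 -1.77] F [-2.4  3.   9.6] w 45.8
(510, 280, 150, 3.223) slide [ 3.71 12.35 -4.81] twist -0.172 alt -0.172
```

carry_out:
  series:
    - {"slide": [0,0,-1],"twist": 0,"hand": 40}
    - {"slide": [0,0,-2.5],"twist": 0,"hand": 40}
    - {"slide": [0,0,-4.8],"twist": 0,"hand": 40}
    - {"slide": [0.6,2,-4.8],"twist": -0.05,"hand": 40}
    - {"slide": [1.1,3.8,-4.8],"twist": -0.1,"hand": 40}
    - {"slide": [1.7,5.6,-4.8],"twist": -0.15,"hand": 40}
    - {"slide": [2.2,7.4,-4.8],"twist": -0.17,"hand": 40}
    - {"slide": [2.8,9.2,-4.8],"twist": -0.17,"hand": 40}
    - {"slide": [3.3,11,-4.8],"twist": -0.17,"hand": 40}
    - {"slide": [3.7,12.35,-4.8],"twist": -0.17,"hand": 40}
    - {"slide": [3.7,12.35,-4.8],"twist": -0.17,"hand": 40}
    - {"slide": [3.7,12.35,-4.8],"twist": -0.17,"hand": 40}
    - {"slide": [3.7,12.35,-3],"twist": -0.17,"hand": 40}
    - {"slide": [3.7,12.35,-2.4],"twist": -0.17,"hand": 40}
    - {"slide": [3.7,12.35,-2.4],"twist": -0.17,"hand": 40}
    - {"slide": [3.7,12.35,-2.4],"twist": -0.17,"hand": 40}

```text
t: 17.82
position: [511.5, 279.0, 79.0]
eef_rot: [-3.139, 0.002, -3.064]
force: [-0.2, 0.1, -4.8]
gripper_width: 0.538
```

```bash
python3 -c "
from h import *
goal((510,280,70,3.223),(510,280,65,3.223))"
```

```text
t 17.82 pos [511.5 279.   79. ] rot [-3.139e+00  2.000e-03 -3.064e+00] j [ 0.37  0.6   1.55 -0.    0.99 -1.28] F [-0.2  0.1 -4.8] w 45.9
(510, 280, 70, 3.223) slide [0.05 0.04 0.3 ] twist -0.004 alt -0.004
(510, 280, 65, 3.223) slide [0.05 0.04 0.47] twist -0.004 alt -0.004
```

carry_out:
  series:
    - {"slide": [0.05,0.04,0.15],"twist": 0,"hand": 40}
    - {"slide": [0.05,0.04,0.3],"twist": 0,"hand": 40}
    - {"slide": [0.05,0.04,0.35],"twist": 0,"hand": 40}
    - {"slide": [0.05,0.04,0.4],"twist": 0,"hand": 40}
    - {"slide": [0.05,0.04,0.4],"twist": 0,"hand": 40}

```text
t: 18.45
position: [509.9, 280.1, 67.2]
eef_rot: [-3.139, 0.002, -3.064]
force: [-1.9, -0.2, -1.6]
gripper_width: 0.537
```

Touching lightly at 67.2. I'll press a little further, then release.

carry_out:
  series:
    - {"slide": [0,0,0.05],"twist": 0,"hand": 40}
    - {"slide": [0,0,0.05],"twist": 0,"hand": 40}

```text
t: 18.7
position: [510.0, 280.2, 67.2]
eef_rot: [-3.139, 0.002, -3.063]
force: [-4.7, -2.5, 8.1]
gripper_width: 0.537
```

carry_out:
  series:
    - {"slide": [0,0,0],"twist": 0,"hand": 68}
    - {"slide": [0,0,0],"twist": 0,"hand": 68}
    - {"slide": [0,0,0],"twist": 0,"hand": 68}
    - {"slide": [0,0,-0.8],"twist": 0,"hand": 68}
    - {"slide": [0,0,-2.5],"twist": 0,"hand": 72}
    - {"slide": [-0.5,-3,-3],"twist": 0,"hand": 72}
    - {"slide": [-1,-9,-3],"twist": 0,"hand": 72}
    - {"slide": [-1,-9,-3],"twist": 0,"hand": 72}
    - {"slide": [-1,-9,-3],"twist": 0,"hand": 72}
    - {"slide": [-1,-9,-3],"twist": 0,"hand": 72}
    - {"slide": [-1,-9,-3],"twist": 0,"hand": 72}

```text
t: 20.08
position: [561.0, 11.8, 157.9]
eef_rot: [-3.139, 0.003, -3.067]
force: [-0.5, 0.3, 0.1]
gripper_width: 0.845
```

```bash
python3 -c "
from h import *
t=get('top');s=get('scene'); pile(2,(t,s))
for b in blobs(t,127): print(*b)
goal((594.5,-230,150,.167),(594.5,-230,4,.167))
save(s,'s6.png',(240,170,360,290),5)"
```

```text
('blank', array([513.9, 280.4]), np.float64(0.085), array([99., 49.]), (175, 199))
blank [ 449.4 -361.9] 0.03 [101.  48.] (348, 219)
blank [ 587.9 -353.3] 0.231 [99. 49.] (346, 182)
blank [ 599.6 -230.4] 0.168 [100.  49.] (314, 178)
brass [ 454.5 -230.3] 3.109 [90. 50.] (314, 217)
t 20.18 pos [560.6  14.  157.8] rot [-3.139e+00  2.000e-03 -3.064e+00] j [-0.11  0.47  1.53 -0.    1.13 -1.76] F [ 0.   0.1 -0.2] w 72.0
(594.5, -230, 150, 0.167) slide [-0.5  -8.2   0.28] twist 3.052 alt -0.089
(594.5, -230, 4, 0.167) slide [-0.48 -8.19  5.15] twist 3.052 alt -0.089
```

View pics/s6.png

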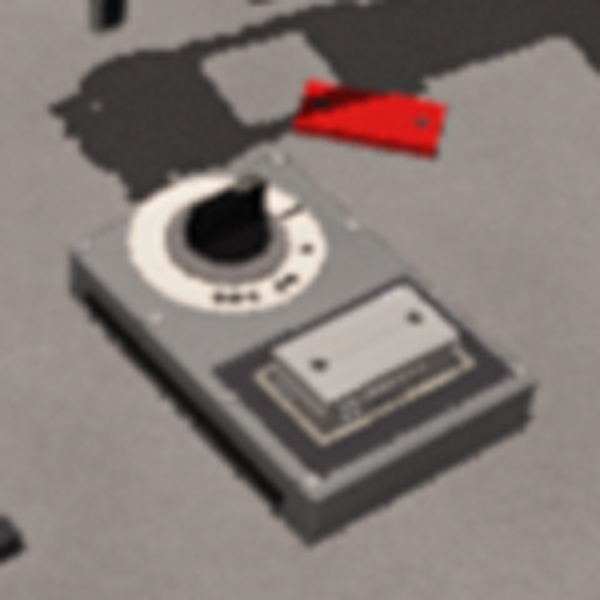

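The two blanks are stacked flush and centred (crop 275–460 × 290–405). Now the third.

carry_out:
  series:
    - {"slide": [-0.25,-4,0.4],"twist": -0.09,"hand": 72}
    - {"slide": [-0.5,-8.2,0.4],"twist": -0.09,"hand": 72}
    - {"slide": [-0.5,-8.2,0.4],"twist": -0.09,"hand": 72}
    - {"slide": [-0.5,-8.2,0.4],"twist": -0.09,"hand": 72}
    - {"slide": [-0.5,-8.2,2],"twist": -0.09,"hand": 72}
    - {"slide": [-0.48,-8.19,3.6],"twist": -0.09,"hand": 72}
    - {"slide": [-0.48,-8.19,4.6],"twist": -0.09,"hand": 72}
    - {"slide": [-0.48,-8.19,5.1],"twist": -0.09,"hand": 72}
    - {"slide": [-0.48,-8.19,5.15],"twist": -0.09,"hand": 72}
    - {"slide": [-0.48,-8.19,5.15],"twist": -0.09,"hand": 72}
    - {"slide": [-0.48,-8.19,5.15],"twist": -0.09,"hand": 40}
    - {"slide": [-0.48,-8.19,5.15],"twist": -0.09,"hand": 40}
    - {"slide": [-0.48,-8.19,5.15],"twist": -0.09,"hand": 40}
    - {"slide": [-0.48,-8.19,5.15],"twist": -0.09,"hand": 40}
    - {"slide": [-0.48,-8.19,5.15],"twist": -0.09,"hand": 40}
    - {"slide": [-0.48,-8.19,5.15],"twist": -0.09,"hand": 40}
  grip_force: 80

```text
t: 22.18
position: [595.1, -230.2, 6.1]
eef_rot: [-3.138, 0.004, -2.974]
force: [-2.0, 2.0, 7.7]
gripper_width: 0.546
```

```bash
python3 -c "
from h import *
goal((510,280,150,3.223))"
```

```text
t 22.18 pos [ 595.1 -230.2    6.1] rot [-3.138  0.004 -2.974] j [-0.49  0.78  1.43 -0.    0.93 -2.23] F [-2.   2.   7.7] w 46.6
(510, 280, 150, 3.223) slide [-0.06 17.22 -4.86] twist 0.086 alt 0.086
```

carry_out:
  series:
    - {"slide": [0,0,-1],"twist": 0,"hand": 40}
    - {"slide": [0,0,-2.5],"twist": 0,"hand": 40}
    - {"slide": [0,0,-4.8],"twist": 0,"hand": 40}
    - {"slide": [0,1.8,-4.8],"twist": 0,"hand": 40}
    - {"slide": [0,3.6,-4.8],"twist": 0.02,"hand": 40}
    - {"slide": [0,5.4,-4.8],"twist": 0.05,"hand": 40}
    - {"slide": [0,7.2,-4.8],"twist": 0.07,"hand": 40}
    - {"slide": [0,9,-4.8],"twist": 0.085,"hand": 40}
    - {"slide": [0,10.8,-4.8],"twist": 0.085,"hand": 40}
    - {"slide": [0,12.6,-4.8],"twist": 0.085,"hand": 40}
    - {"slide": [0,14.4,-4.8],"twist": 0.085,"hand": 40}
    - {"slide": [-0.06,16,-4.8],"twist": 0.085,"hand": 40}
    - {"slide": [-0.06,17.22,-4.8],"twist": 0.085,"hand": 40}
    - {"slide": [-0.06,17.22,-4.8],"twist": 0.085,"hand": 40}
    - {"slide": [-0.06,17.22,-4.8],"twist": 0.085,"hand": 40}
    - {"slide": [-0.06,17.22,-3.5],"twist": 0.085,"hand": 40}
    - {"slide": [-0.06,17.22,-2.9],"twist": 0.085,"hand": 40}
    - {"slide": [-0.06,17.22,-2.9],"twist": 0.085,"hand": 40}
    - {"slide": [-0.06,17.22,-2.9],"twist": 0.085,"hand": 40}

```text
t: 24.55
position: [511.1, 279.2, 92.3]
eef_rot: [-3.139, 0.006, -3.06]
force: [-0.5, 0.2, -4.7]
gripper_width: 0.541
```

```bash
python3 -c "
from h import *
goal((510,280,82,3.223),(510,280,78,3.223))"
```

```text
t 24.55 pos [511.1 279.2  92.3] rot [-3.139  0.006 -3.06 ] j [ 0.37  0.58  1.55 -0.01  1.01 -1.28] F [-0.5  0.2 -4.7] w 46.2
(510, 280, 82, 3.223) slide [0.04 0.03 0.34] twist 0.0 alt 0.0
(510, 280, 78, 3.223) slide [0.04 0.03 0.48] twist 0.0 alt 0.0
```

carry_out:
  series:
    - {"slide": [0.04,0.03,0.2],"twist": 0,"hand": 40}
    - {"slide": [0.04,0.03,0.34],"twist": 0,"hand": 40}
    - {"slide": [0.04,0.03,0.42],"twist": 0,"hand": 40}
    - {"slide": [0.04,0.03,0.5],"twist": 0,"hand": 40}
    - {"slide": [0.04,0.03,0.5],"twist": 0,"hand": 40}

```text
t: 25.18
position: [510.0, 280.0, 78.2]
eef_rot: [-3.139, 0.006, -3.06]
force: [-3.2, -1.4, 4.2]
gripper_width: 0.538
```

Contact as expected at 78. Release.

carry_out:
  series:
    - {"slide": [0,0,0],"twist": 0,"hand": 68}
    - {"slide": [0,0,0],"twist": 0,"hand": 68}
    - {"slide": [0,0,0],"twist": 0,"hand": 68}
    - {"slide": [0,0,-0.8],"twist": 0,"hand": 68}
    - {"slide": [0,0,-2.5],"twist": 0,"hand": 72}
    - {"slide": [-0.5,-3,-2.7],"twist": 0,"hand": 72}
    - {"slide": [-1,-9,-2.7],"twist": 0,"hand": 72}
    - {"slide": [-1,-9,-2.7],"twist": 0,"hand": 72}
    - {"slide": [-1,-9,-2.7],"twist": 0,"hand": 72}
    - {"slide": [-1,-9,-2.7],"twist": 0,"hand": 72}
    - {"slide": [-1,-9,-2.7],"twist": 0,"hand": 72}

```text
t: 26.55
position: [561.7, 11.8, 160.1]
eef_rot: [-3.139, 0.007, -3.063]
force: [-0.2, -0.2, 0.3]
gripper_width: 0.841
```

```bash
python3 -c "
from h import *
t=get('top');s=get('scene'); pile(3,(t,s))
for b in blobs(t,127): print(*b)
goal((582.8,-353,150,.231),(582.8,-353,4,.231))"
```

```text
('blank', array([514.6, 279.6]), np.float64(0.084), array([99., 48.]), (175, 198))
blank [ 429.3 -329.1] 0.032 [98. 48.] (339, 224)
blank [ 587.7 -353.1] 0.237 [99. 48.] (346, 182)
brass [ 454.5 -230.3] 3.109 [90. 50.] (314, 217)
t 26.65 pos [561.3  14.  160.1] rot [-3.139  0.006 -3.06 ] j [-0.11  0.47  1.53 -0.    1.13 -1.76] F [-0.6  0.  -0.7] w 71.8
(582.8, -353, 150, 0.231) slide [  0.28 -12.25   0.36] twist 2.992 alt -0.149
(582.8, -353, 4, 0.231) slide [  0.31 -12.24   5.23] twist 2.992 alt -0.149
```

One blank was knocked to (429,-329), which the fresh measurement covers. The pile is still true. Taking the fourth.

carry_out:
  series:
    - {"slide": [0.1,-4,0.4],"twist": -0.05,"hand": 72}
    - {"slide": [0.2,-8.2,0.4],"twist": -0.1,"hand": 72}
    - {"slide": [0.3,-12.25,0.4],"twist": -0.15,"hand": 72}
    - {"slide": [0.3,-12.25,0.4],"twist": -0.15,"hand": 72}
    - {"slide": [0.3,-12.25,0.4],"twist": -0.15,"hand": 72}
    - {"slide": [0.3,-12.25,0.4],"twist": -0.15,"hand": 72}
    - {"slide": [0.3,-12.25,0.4],"twist": -0.15,"hand": 72}
    - {"slide": [0.3,-12.25,2],"twist": -0.15,"hand": 72}
    - {"slide": [0.3,-12.24,3.6],"twist": -0.15,"hand": 72}
    - {"slide": [0.3,-12.24,4.6],"twist": -0.15,"hand": 72}
    - {"slide": [0.31,-12.24,5.15],"twist": -0.15,"hand": 72}
    - {"slide": [0.31,-12.24,5.23],"twist": -0.15,"hand": 72}
    - {"slide": [0.31,-12.24,5.23],"twist": -0.15,"hand": 72}
    - {"slide": [0.31,-12.24,5.23],"twist": -0.15,"hand": 40}
    - {"slide": [0.31,-12.24,5.23],"twist": -0.15,"hand": 40}
    - {"slide": [0.31,-12.24,5.23],"twist": -0.15,"hand": 40}
    - {"slide": [0.31,-12.24,5.23],"twist": -0.15,"hand": 40}
    - {"slide": [0.31,-12.24,5.23],"twist": -0.15,"hand": 40}
    - {"slide": [0.31,-12.24,5.23],"twist": -0.15,"hand": 40}
  grip_force: 80

```text
t: 29.02
position: [583.6, -353.1, 6.4]
eef_rot: [-3.137, 0.008, -2.91]
force: [-1.2, 2.9, 8.3]
gripper_width: 0.541
```

```bash
python3 -c "
from h import *
goal((510,280,160,3.223))"
```

```text
t 29.02 pos [ 583.6 -353.1    6.4] rot [-3.137  0.008 -2.91 ] j [-0.66  0.84  1.29  0.    1.01 -2.46] F [-1.2  2.9  8.3] w 46.2
(510, 280, 160, 3.223) slide [-2.49 21.08 -5.2 ] twist 0.15 alt 0.15
```

carry_out:
  series:
    - {"slide": [0,0,-1],"twist": 0,"hand": 40}
    - {"slide": [0,0,-2.5],"twist": 0,"hand": 40}
    - {"slide": [0,0,-4.5],"twist": 0,"hand": 40}
    - {"slide": [-0.2,1.7,-5.2],"twist": 0.02,"hand": 40}
    - {"slide": [-0.4,3.4,-5.2],"twist": 0.04,"hand": 40}
    - {"slide": [-0.6,5.1,-5.2],"twist": 0.06,"hand": 40}
    - {"slide": [-0.8,6.8,-5.2],"twist": 0.08,"hand": 40}
    - {"slide": [-1,8.5,-5.2],"twist": 0.1,"hand": 40}
    - {"slide": [-1.2,10.2,-5.2],"twist": 0.12,"hand": 40}
    - {"slide": [-1.4,11.9,-5.2],"twist": 0.14,"hand": 40}
    - {"slide": [-1.6,13.6,-5.2],"twist": 0.15,"hand": 40}
    - {"slide": [-1.8,15.3,-5.2],"twist": 0.15,"hand": 40}
    - {"slide": [-2,17,-5.2],"twist": 0.15,"hand": 40}
    - {"slide": [-2.2,18.7,-5.2],"twist": 0.15,"hand": 40}
    - {"slide": [-2.4,20.2,-5.2],"twist": 0.15,"hand": 40}
    - {"slide": [-2.49,21.08,-5.2],"twist": 0.15,"hand": 40}
    - {"slide": [-2.49,21.08,-5.2],"twist": 0.15,"hand": 40}
    - {"slide": [-2.49,21.08,-5.2],"twist": 0.15,"hand": 40}
    - {"slide": [-2.49,21.08,-5.2],"twist": 0.15,"hand": 40}

```text
t: 31.4
position: [510.0, 278.9, 159.9]
eef_rot: [-3.138, 0.008, -3.061]
force: [-0.2, 0.6, -5.7]
gripper_width: 0.541
```

```bash
python3 -c "
from h import *
goal((510,280,94,3.223),(510,280,90,3.223))"
```

```text
t 31.4 pos [510.  278.9 159.9] rot [-3.138  0.008 -3.061] j [ 0.37  0.5   1.47 -0.01  1.16 -1.28] F [-0.2  0.6 -5.7] w 46.2
(510, 280, 94, 3.223) slide [0.01 0.05 2.2 ] twist -0.001 alt -0.001
(510, 280, 90, 3.223) slide [0.02 0.05 2.33] twist -0.001 alt -0.001
```

carry_out:
  series:
    - {"slide": [0.02,0.05,1],"twist": 0,"hand": 40}
    - {"slide": [0.02,0.05,1.7],"twist": 0,"hand": 40}
    - {"slide": [0.02,0.05,2.1],"twist": 0,"hand": 40}
    - {"slide": [0.02,0.05,2.25],"twist": 0,"hand": 40}
    - {"slide": [0.02,0.05,2.34],"twist": 0,"hand": 40}
    - {"slide": [0.02,0.05,2.34],"twist": 0,"hand": 40}

```text
t: 32.15
position: [510.4, 280.2, 90.5]
eef_rot: [-3.138, 0.009, -3.061]
force: [-0.3, -1.4, -3.4]
gripper_width: 0.54
```

carry_out:
  series:
    - {"slide": [-0.01,0,0.04],"twist": 0,"hand": 40}
    - {"slide": [-0.01,0,0.07],"twist": 0,"hand": 40}
    - {"slide": [-0.01,0,0.07],"twist": 0,"hand": 40}

```text
t: 32.52
position: [510.4, 280.2, 90.4]
eef_rot: [-3.138, 0.01, -3.061]
force: [-6.3, -2.6, 9.8]
gripper_width: 0.54
```

carry_out:
  series:
    - {"slide": [0,0,0],"twist": 0,"hand": 68}
    - {"slide": [0,0,0],"twist": 0,"hand": 68}
    - {"slide": [0,0,0],"twist": 0,"hand": 68}
    - {"slide": [0,0,-0.8],"twist": 0,"hand": 68}
    - {"slide": [0,0,-2.2],"twist": 0,"hand": 72}
    - {"slide": [-0.5,-3,-2.3],"twist": 0,"hand": 72}
    - {"slide": [-0.5,-9,-2.3],"twist": 0,"hand": 72}
    - {"slide": [-0.5,-9,-2.3],"twist": 0,"hand": 72}
    - {"slide": [-0.5,-9,-2.3],"twist": 0,"hand": 72}
    - {"slide": [-0.5,-9,-2.3],"twist": 0,"hand": 72}
    - {"slide": [-0.5,-9,-2.3],"twist": 0,"hand": 72}

```text
t: 33.9
position: [546.7, 10.8, 160.4]
eef_rot: [-3.138, 0.01, -3.064]
force: [-0.6, 0.3, -0.0]
gripper_width: 0.842
```

```bash
python3 -c "
from h import *
t=get('top');s=get('scene'); pile(4,(t,s))
for b in blobs(t,127): print(*b)
goal((424.3,-329,150,.032),(424.3,-329,4,.032))
save(s,'s7.png',(180,110,360,290),4)"
```

```text
('blank', array([514.2, 278.9]), np.float64(0.093), array([99., 46.]), (175, 198))
('blank', array([514.5, 226.2]), np.float64(1.879), array([1303.,  945.]), (311, 234))
blank [ 429.3 -329.1] 0.032 [98. 48.] (339, 224)
brass [ 454.5 -230.3] 3.109 [90. 50.] (314, 217)
t 34.0 pos [546.4  13.  160.4] rot [-3.138  0.01  -3.061] j [-0.12  0.44  1.58 -0.    1.11 -1.77] F [1.  0.1 0.9] w 71.9
(424.3, -329, 150, 0.032) slide [  4.97 -11.03   0.33] twist -3.093 alt 0.048
(424.3, -329, 4, 0.032) slide [  5.02 -11.02   5.2 ] twist -3.093 alt 0.048
```

View pics/s7.png

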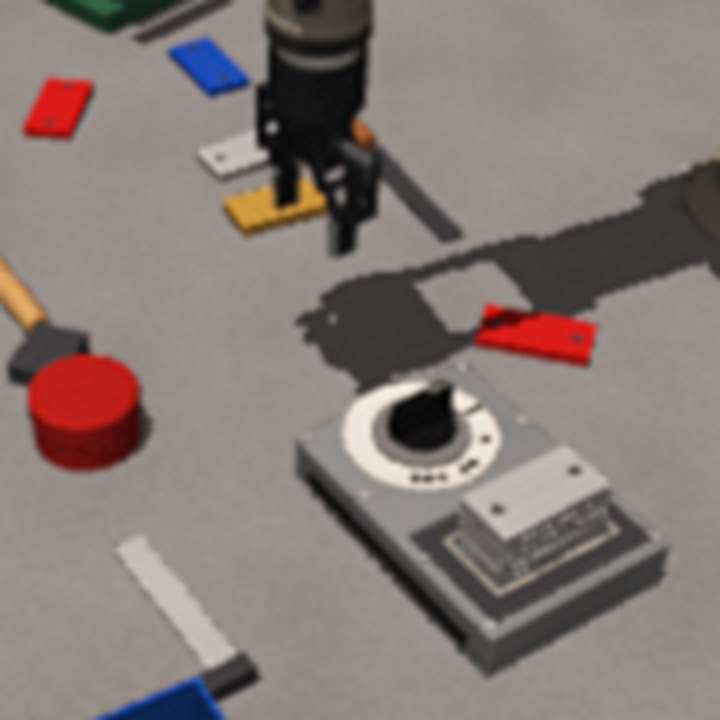

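The four blanks are squarely piled (crop 460–610 × 450–580). Fetching the fifth blank.

carry_out:
  series:
    - {"slide": [1.6,-3.6,0.3],"twist": 0.02,"hand": 72}
    - {"slide": [3.3,-7.4,0.3],"twist": 0.05,"hand": 72}
    - {"slide": [5,-11.03,0.3],"twist": 0.05,"hand": 72}
    - {"slide": [5,-11.03,0.3],"twist": 0.05,"hand": 72}
    - {"slide": [5,-11.03,0.3],"twist": 0.05,"hand": 72}
    - {"slide": [5,-11.03,0.3],"twist": 0.05,"hand": 72}
    - {"slide": [5,-11.03,0.3],"twist": 0.05,"hand": 72}
    - {"slide": [5,-11.03,2],"twist": 0.05,"hand": 72}
    - {"slide": [5.02,-11.02,3.6],"twist": 0.05,"hand": 72}
    - {"slide": [5.02,-11.02,4.6],"twist": 0.05,"hand": 72}
    - {"slide": [5.02,-11.02,5.1],"twist": 0.05,"hand": 72}
    - {"slide": [5.02,-11.02,5.2],"twist": 0.05,"hand": 72}
    - {"slide": [5.02,-11.02,5.2],"twist": 0.05,"hand": 72}
    - {"slide": [5.02,-11.02,5.2],"twist": 0.05,"hand": 40}
    - {"slide": [5.02,-11.02,5.2],"twist": 0.05,"hand": 40}
    - {"slide": [5.02,-11.02,5.2],"twist": 0.05,"hand": 40}
    - {"slide": [5.02,-11.02,5.2],"twist": 0.05,"hand": 40}
    - {"slide": [5.02,-11.02,5.2],"twist": 0.05,"hand": 40}
    - {"slide": [5.02,-11.02,5.2],"twist": 0.05,"hand": 40}
  grip_force: 80

```text
t: 36.38
position: [424.7, -329.1, 5.7]
eef_rot: [-3.138, 0.011, -3.111]
force: [-1.9, 3.5, 10.7]
gripper_width: 0.548
```

```bash
python3 -c "
from h import *
goal((510,280,165,3.223))"
```

```text
t 36.38 pos [ 424.7 -329.1    5.7] rot [-3.138  0.011 -3.111] j [-0.81  0.64  1.75  0.01  0.74 -2.41] F [-1.9  3.5 10.7] w 46.8
(510, 280, 165, 3.223) slide [-3.52 20.19 -5.34] twist -0.051 alt -0.051
```

carry_out:
  series:
    - {"slide": [0,0,-1],"twist": 0,"hand": 40}
    - {"slide": [0,0,-2.5],"twist": 0,"hand": 40}
    - {"slide": [0,0,-4.5],"twist": 0,"hand": 40}
    - {"slide": [-0.3,1.7,-5.34],"twist": 0,"hand": 40}
    - {"slide": [-0.6,3.4,-5.34],"twist": -0.02,"hand": 40}
    - {"slide": [-0.9,5.1,-5.34],"twist": -0.05,"hand": 40}
    - {"slide": [-1.2,6.8,-5.34],"twist": -0.05,"hand": 40}
    - {"slide": [-1.5,8.5,-5.34],"twist": -0.05,"hand": 40}
    - {"slide": [-1.8,10.2,-5.34],"twist": -0.05,"hand": 40}
    - {"slide": [-2.1,11.9,-5.34],"twist": -0.05,"hand": 40}
    - {"slide": [-2.4,13.6,-5.34],"twist": -0.05,"hand": 40}
    - {"slide": [-2.7,15.3,-5.34],"twist": -0.05,"hand": 40}
    - {"slide": [-3,17,-5.34],"twist": -0.05,"hand": 40}
    - {"slide": [-3.3,18.7,-5.34],"twist": -0.05,"hand": 40}
    - {"slide": [-3.5,20.19,-5.34],"twist": -0.05,"hand": 40}
    - {"slide": [-3.52,20.19,-5.34],"twist": -0.05,"hand": 40}
    - {"slide": [-3.52,20.19,-5.34],"twist": -0.05,"hand": 40}
    - {"slide": [-3.52,20.19,-5.34],"twist": -0.05,"hand": 40}

```text
t: 38.62
position: [510.1, 278.8, 164.9]
eef_rot: [-3.137, 0.011, -3.063]
force: [-0.1, -0.0, -4.4]
gripper_width: 0.539
```

```bash
python3 -c "
from h import *
goal((510,280,106,3.223),(510,280,102,3.223))"
```

```text
t 38.62 pos [510.1 278.8 164.9] rot [-3.137  0.011 -3.063] j [ 0.37  0.5   1.47 -0.01  1.17 -1.27] F [-0.1 -0.  -4.4] w 46.0
(510, 280, 106, 3.223) slide [0.02 0.05 1.96] twist -0.003 alt -0.003
(510, 280, 102, 3.223) slide [0.02 0.05 2.1 ] twist -0.003 alt -0.003
```

carry_out:
  series:
    - {"slide": [0.02,0.05,0.8],"twist": 0,"hand": 40}
    - {"slide": [0.02,0.05,1.5],"twist": 0,"hand": 40}
    - {"slide": [0.02,0.05,1.85],"twist": 0,"hand": 40}
    - {"slide": [0.02,0.05,2.0],"twist": 0,"hand": 40}
    - {"slide": [0.02,0.05,2.1],"twist": 0,"hand": 40}
    - {"slide": [0.02,0.05,2.1],"twist": 0,"hand": 40}

```text
t: 39.38
position: [510.3, 280.0, 102.4]
eef_rot: [-3.137, 0.011, -3.063]
force: [0.1, -0.1, -3.7]
gripper_width: 0.539
```

carry_out:
  series:
    - {"slide": [0,0,0.04],"twist": 0,"hand": 40}
    - {"slide": [0,0,0.07],"twist": 0,"hand": 40}
    - {"slide": [0,0,0.07],"twist": 0,"hand": 40}

```text
t: 39.75
position: [510.6, 280.2, 101.8]
eef_rot: [-3.138, 0.013, -3.063]
force: [-3.0, -2.0, 6.3]
gripper_width: 0.546
```

carry_out:
  series:
    - {"slide": [0,0,0],"twist": 0,"hand": 68}
    - {"slide": [0,0,0],"twist": 0,"hand": 68}
    - {"slide": [0,0,0],"twist": 0,"hand": 68}
    - {"slide": [0,0,-0.8],"twist": 0,"hand": 68}
    - {"slide": [0,0,-2],"twist": 0,"hand": 72}
    - {"slide": [-0.5,-3,-2],"twist": 0,"hand": 72}
    - {"slide": [-0.5,-9,-2],"twist": 0,"hand": 72}
    - {"slide": [-0.5,-9,-2],"twist": 0,"hand": 72}
    - {"slide": [-0.5,-9,-2],"twist": 0,"hand": 72}
    - {"slide": [-0.5,-9,-2],"twist": 0,"hand": 72}
    - {"slide": [-0.5,-9,-2],"twist": 0,"hand": 72}

```text
t: 41.12
position: [546.2, 10.8, 163.1]
eef_rot: [-3.138, 0.013, -3.066]
force: [-1.2, -0.1, -0.7]
gripper_width: 0.843
```

```bash
python3 -c "
from h import *
t=get('top');s=get('scene'); pile(5,(t,s))
for b in blobs(t,127): print(*b)
goal((449.5,-230,150,3.109),(449.5,-230,6,3.109))
save(s,'s8.png',(240,170,360,290),5)"
```

```text
('blank', array([515.8, 279.5]), np.float64(0.084), array([100.,  46.]), (174, 198))
('blank', array([522.3, 236.2]), np.float64(1.879), array([1286.,  932.]), (311, 234))
brass [ 454.5 -230.3] 3.109 [90. 50.] (314, 217)
t 41.23 pos [545.9  12.9 163. ] rot [-3.138  0.013 -3.063] j [-0.12  0.44  1.58 -0.    1.11 -1.77] F [0.5 0.1 0.7] w 71.9
(449.5, -230, 150, 3.109) slide [ 3.85 -7.82  0.41] twist 0.111 alt 0.111
(449.5, -230, 6, 3.109) slide [ 3.91 -7.8   5.21] twist 0.111 alt 0.111
```

View pics/s8.png

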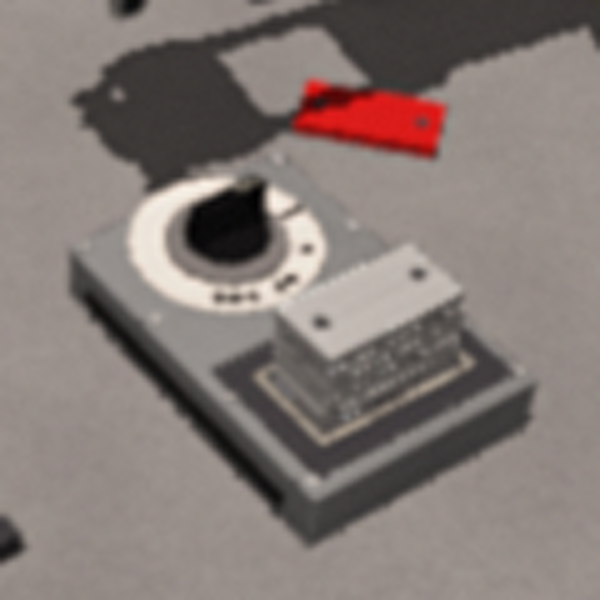

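All five blanks form one flush pile (crop 275–465 × 245–415). Next is the brass block.

carry_out:
  series:
    - {"slide": [1.9,-3.9,0.4],"twist": 0.05,"hand": 72}
    - {"slide": [3.9,-7.8,0.4],"twist": 0.11,"hand": 72}
    - {"slide": [3.9,-7.8,0.4],"twist": 0.11,"hand": 72}
    - {"slide": [3.9,-7.8,0.4],"twist": 0.11,"hand": 72}
    - {"slide": [3.9,-7.8,0.4],"twist": 0.11,"hand": 72}
    - {"slide": [3.9,-7.8,2],"twist": 0.11,"hand": 72}
    - {"slide": [3.91,-7.8,3.6],"twist": 0.11,"hand": 72}
    - {"slide": [3.91,-7.8,4.6],"twist": 0.11,"hand": 72}
    - {"slide": [3.91,-7.8,5.1],"twist": 0.11,"hand": 72}
    - {"slide": [3.91,-7.8,5.21],"twist": 0.11,"hand": 72}
    - {"slide": [3.91,-7.8,5.21],"twist": 0.11,"hand": 72}
    - {"slide": [3.91,-7.8,5.21],"twist": 0.11,"hand": 40}
    - {"slide": [3.91,-7.8,5.21],"twist": 0.11,"hand": 40}
    - {"slide": [3.91,-7.8,5.21],"twist": 0.11,"hand": 40}
    - {"slide": [3.91,-7.8,5.21],"twist": 0.11,"hand": 40}
    - {"slide": [3.91,-7.8,5.21],"twist": 0.11,"hand": 40}
    - {"slide": [3.91,-7.8,5.21],"twist": 0.11,"hand": 40}
  grip_force: 80

```text
t: 43.35
position: [450.0, -230.2, 7.7]
eef_rot: [-3.139, 0.015, 3.11]
force: [-1.6, 2.7, 9.7]
gripper_width: 0.551
```

```bash
python3 -c "
from h import *
goal((510,280,175,3.223))"
```

```text
t 43.35 pos [ 450.  -230.2    7.7] rot [-3.139  0.015  3.11 ] j [-0.63  0.6   1.84  0.01  0.69 -2.17] F [-1.6  2.7  9.7] w 47.1
(510, 280, 175, 3.223) slide [-1.54 17.04 -5.6 ] twist -0.113 alt -0.113
```

carry_out:
  series:
    - {"slide": [0,0,-1],"twist": 0,"hand": 40}
    - {"slide": [0,0,-2.5],"twist": 0,"hand": 40}
    - {"slide": [0,0,-4.5],"twist": 0,"hand": 40}
    - {"slide": [-0.15,1.7,-5.6],"twist": 0,"hand": 40}
    - {"slide": [-0.3,3.4,-5.6],"twist": -0.04,"hand": 40}
    - {"slide": [-0.45,5.1,-5.6],"twist": -0.08,"hand": 40}
    - {"slide": [-0.6,6.8,-5.6],"twist": -0.11,"hand": 40}
    - {"slide": [-0.75,8.5,-5.6],"twist": -0.11,"hand": 40}
    - {"slide": [-0.9,10.2,-5.6],"twist": -0.11,"hand": 40}
    - {"slide": [-1.05,11.9,-5.6],"twist": -0.11,"hand": 40}
    - {"slide": [-1.2,13.6,-5.6],"twist": -0.11,"hand": 40}
    - {"slide": [-1.35,15.3,-5.6],"twist": -0.11,"hand": 40}
    - {"slide": [-1.5,16.5,-5.6],"twist": -0.11,"hand": 40}
    - {"slide": [-1.54,17.04,-5.6],"twist": -0.113,"hand": 40}
    - {"slide": [-1.54,17.04,-5.6],"twist": -0.113,"hand": 40}
    - {"slide": [-1.54,17.04,-5.6],"twist": -0.113,"hand": 40}
    - {"slide": [-1.54,17.04,-5.6],"twist": -0.113,"hand": 40}

```text
t: 45.48
position: [510.0, 278.7, 175.0]
eef_rot: [-3.137, 0.014, -3.062]
force: [-0.0, 0.4, -6.1]
gripper_width: 0.548
```

```bash
python3 -c "
from h import *
goal((510.5,280,120,3.223),(510.5,280,115,3.223))"
```

```text
t 45.48 pos [510.  278.7 175. ] rot [-3.137  0.014 -3.062] j [ 0.37  0.49  1.46 -0.01  1.18 -1.27] F [-0.   0.4 -6.1] w 46.8
(510.5, 280, 120, 3.223) slide [0.01 0.05 1.83] twist -0.002 alt -0.002
(510.5, 280, 115, 3.223) slide [0.01 0.05 2.  ] twist -0.002 alt -0.002
```

carry_out:
  series:
    - {"slide": [0.01,0.05,0.8],"twist": 0,"hand": 40}
    - {"slide": [0.01,0.05,1.4],"twist": 0,"hand": 40}
    - {"slide": [0.01,0.05,1.75],"twist": 0,"hand": 40}
    - {"slide": [0.01,0.05,1.9],"twist": 0,"hand": 40}
    - {"slide": [0.01,0.05,2.0],"twist": 0,"hand": 40}
    - {"slide": [0.01,0.05,2.0],"twist": 0,"hand": 40}

```text
t: 46.22
position: [510.8, 279.9, 115.9]
eef_rot: [-3.137, 0.016, -3.062]
force: [-1.4, -1.8, -2.9]
gripper_width: 0.55
```

carry_out:
  series:
    - {"slide": [0,0,0.04],"twist": 0,"hand": 40}
    - {"slide": [0,0,0.06],"twist": 0,"hand": 40}
    - {"slide": [0,0,0.06],"twist": 0,"hand": 40}

```text
t: 46.6
position: [510.9, 279.9, 115.8]
eef_rot: [-3.137, 0.017, -3.062]
force: [-5.2, -2.9, 7.7]
gripper_width: 0.549
```

carry_out:
  series:
    - {"slide": [0,0,0],"twist": 0,"hand": 68}
    - {"slide": [0,0,0],"twist": 0,"hand": 68}
    - {"slide": [0,0,0],"twist": 0,"hand": 68}
    - {"slide": [0,0,-0.8],"twist": 0,"hand": 68}
    - {"slide": [0,0,-2],"twist": 0,"hand": 72}
    - {"slide": [-0.5,-3,-2],"twist": 0,"hand": 72}
    - {"slide": [-0.5,-9,-2],"twist": 0,"hand": 50}
    - {"slide": [-0.5,-9,-2],"twist": 0,"hand": 50}
    - {"slide": [-0.5,-9,-2],"twist": 0,"hand": 50}
    - {"slide": [-0.5,-9,-2],"twist": 0,"hand": 50}
    - {"slide": [-0.5,-9,-2],"twist": 0,"hand": 50}

```text
t: 47.98
position: [546.6, 10.5, 177.2]
eef_rot: [-3.137, 0.017, -3.065]
force: [0.4, 0.3, -0.0]
gripper_width: 0.588
```

```bash
python3 -c "
from h import *
t=get('top');s=get('scene'); 
for b in blobs(t,127,108,124,(430,590,220,340),150): print(b)
for b in blobs(s,127,108,124,(430,590,220,340),150): print(b)
goal((520.5,145.5,140,3.225),(520.5,145.5,63,3.225))
save(s,'s9.png',(240,170,360,290),5)"
```

```text
('brass', array([514.6, 278.7]), np.float64(0.064), array([88., 51.]), (174, 198))
('blank', array([521.7, 234.2]), np.float64(1.871), array([1285.,  932.]), (310, 234))
('brass', array([518.9, 287.6]), np.float64(0.117), array([94., 56.]), (313, 227))
t 48.08 pos [546.3  12.6 177.2] rot [-3.137  0.017 -3.062] j [-0.12  0.42  1.56 -0.    1.14 -1.77] F [-0.3  0.4  0.4] w 49.8
(520.5, 145.5, 140, 3.225) slide [0.53 4.49 1.21] twist -0.004 alt -0.004
(520.5, 145.5, 63, 3.225) slide [0.57 4.5  3.78] twist -0.004 alt -0.004
```

View pics/s9.png

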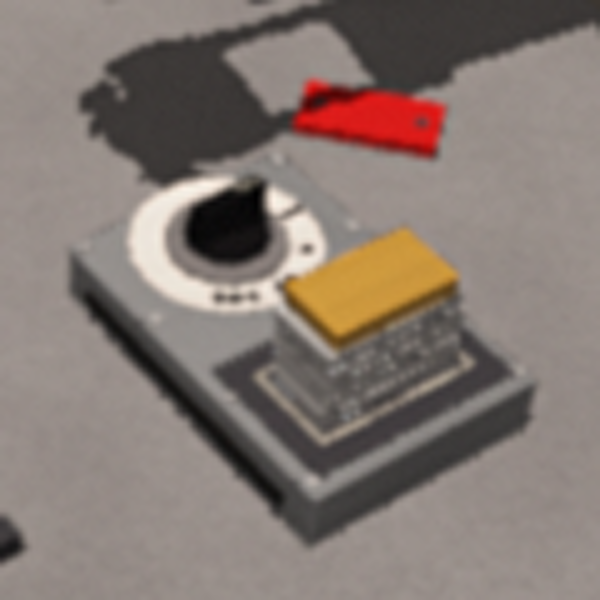

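The brass sits squarely on the pile (crop 285–460 × 230–345). Now the selector.

carry_out:
  series:
    - {"slide": [0.3,2.2,0.5],"twist": 0,"hand": 50}
    - {"slide": [0.53,4.49,1.2],"twist": 0,"hand": 50}
    - {"slide": [0.53,4.49,1.2],"twist": 0,"hand": 50}
    - {"slide": [0.54,4.5,1.2],"twist": 0,"hand": 50}
    - {"slide": [0.55,4.5,2.2],"twist": 0,"hand": 50}
    - {"slide": [0.57,4.5,3.2],"twist": 0,"hand": 50}
    - {"slide": [0.57,4.5,3.78],"twist": 0,"hand": 50}
    - {"slide": [0.57,4.5,3.78],"twist": 0,"hand": 50}
    - {"slide": [0.57,4.5,3.78],"twist": 0,"hand": 50}
    - {"slide": [0.57,4.5,3.78],"twist": 0,"hand": 5}
    - {"slide": [0.57,4.5,3.78],"twist": 0,"hand": 5}
    - {"slide": [0.57,4.5,3.78],"twist": 0,"hand": 5}
    - {"slide": [0.57,4.5,3.78],"twist": 0,"hand": 5}
    - {"slide": [0.57,4.5,3.78],"twist": 0,"hand": 5}
    - {"slide": [0.57,4.5,3.78],"twist": 0,"hand": 5}
  grip_force: 30

```text
t: 49.95
position: [520.9, 145.7, 63.8]
eef_rot: [-3.138, 0.018, -3.062]
force: [-2.0, 1.0, 5.8]
gripper_width: 0.158
```

```bash
python3 -c "
from h import *
goal((520.5,145.3,63.5,1.825)); print(bot.observe()['wrist_torque'])"
```

```text
t 49.95 pos [520.9 145.7  63.8] rot [-3.138  0.018 -3.062] j [ 0.13  0.55  1.7  -0.01  0.87 -1.51] F [-2.   1.   5.8] w 13.5
(520.5, 145.3, 63.5, 1.825) slide [ 0.01 -0.01  0.01] twist 1.396 alt 1.396
[ 0.12269342  0.18006    -0.01744615]
```

carry_out:
  series:
    - {"slide": [0,0,0],"twist": 0.12,"hand": 5}
    - {"slide": [0,0,0],"twist": 0.26,"hand": 5}
    - {"slide": [0,0,0],"twist": 0.4,"hand": 5}
    - {"slide": [0,0,0],"twist": 0.54,"hand": 5}
    - {"slide": [0,0,0],"twist": 0.68,"hand": 5}
    - {"slide": [0,0,0],"twist": 0.82,"hand": 5}
    - {"slide": [0,0,0],"twist": 0.96,"hand": 5}
    - {"slide": [0,0,0],"twist": 1.1,"hand": 5}
    - {"slide": [0,0,0],"twist": 1.24,"hand": 5}
    - {"slide": [0,0,0],"twist": 1.35,"hand": 5}
    - {"slide": [0,0,0],"twist": 1.4,"hand": 5}
    - {"slide": [0,0,0],"twist": 1.4,"hand": 5}
    - {"slide": [0,0,0],"twist": 1.4,"hand": 5}

```text
t: 51.58
position: [521.2, 146.3, 63.9]
eef_rot: [3.123, 0.006, 1.823]
force: [2.9, 4.9, -1.7]
gripper_width: 0.158
```

Now I'll release, go straight up and move clear.

carry_out:
  series:
    - {"slide": [0,0,0],"twist": 0,"hand": 45}
    - {"slide": [0,0,0],"twist": 0,"hand": 45}
    - {"slide": [0,0,0],"twist": 0,"hand": 45}
    - {"slide": [0,0,-1],"twist": 0,"hand": 45}
    - {"slide": [0,0,-3],"twist": 0,"hand": 45}
    - {"slide": [0,0,-5],"twist": 0,"hand": 45}
    - {"slide": [0,0,-5],"twist": 0,"hand": 45}
    - {"slide": [-5,0,-5],"twist": 0,"hand": 45}
    - {"slide": [-5,0,-5],"twist": 0,"hand": 45}
    - {"slide": [-5,0,-5],"twist": 0,"hand": 45}
    - {"slide": [-5,0,-5],"twist": 0,"hand": 45}
    - {"slide": [-5,0,-5],"twist": 0,"hand": 45}

```text
t: 53.08
position: [555.2, 1.9, 214.1]
eef_rot: [3.125, 0.006, 1.823]
force: [0.3, 0.8, -0.1]
gripper_width: 0.529
```

```bash
python3 -c "
from h import *
t=get('top');s=get('scene'); goal()
for b in blobs(t,127,108,124,(430,590,220,340),150): print(b)
print('left on bench', blobs(t,127))
save(s,'s10.png',(200,130,360,290),5); save(t,'t10.png',(155,165,240,230),9)"
```

```text
t 53.17 pos [555.3   2.5 214.5] rot [3.124 0.006 1.824] j [-0.13  0.4   1.48  0.    1.24 -0.39] F [-0.3  0.2 -0.6] w 44.7
('brass', array([514.5, 278.7]), np.float64(0.065), array([89., 51.]), (174, 198))
left on bench []
```

View pics/s10.png

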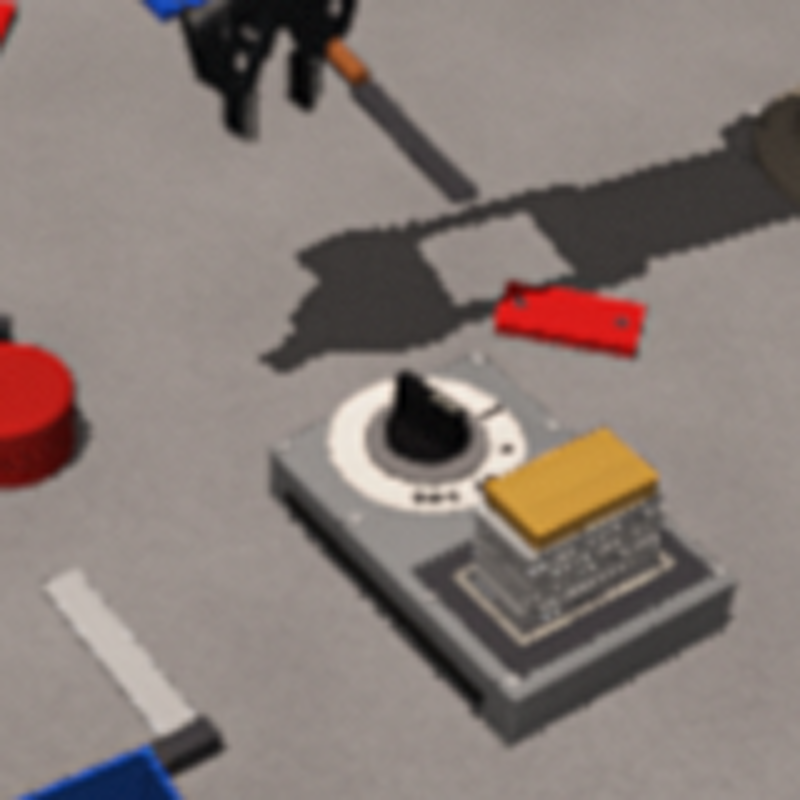

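View pics/t10.png

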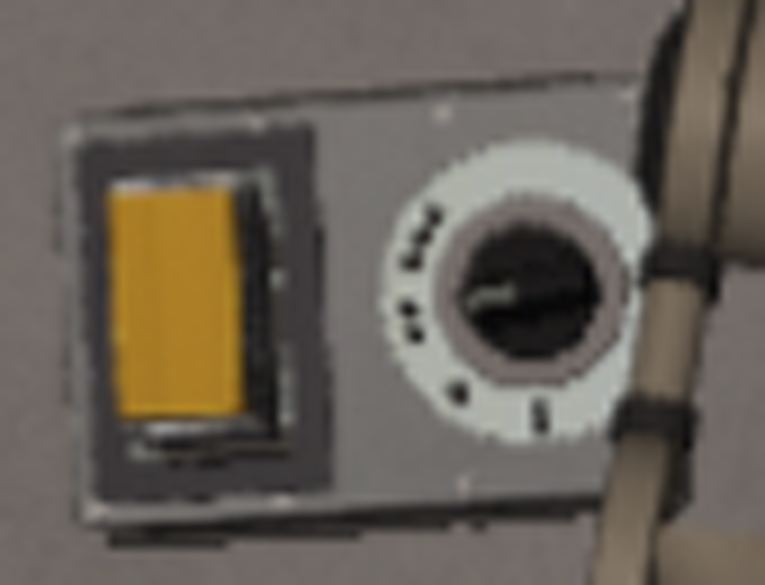

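The pointer at crop (480,300) lines up with the two-dot mark at (410,320). The brass and pile are square inside the rectangle, and no blanks are left on the bench.

```bash
python3 -c "
from bench import order
print(order.sign_off())"
```

```text
the job is handed in; nothing more can be done
None
```

The job is done and handed in at about 53 s. I turned the selector to its off stop first and stacked all five blanks in the rectangle. The brass block went on top, and last I turned the selector to the two-dot mark.

- **Stack:** In the final top view each blank and the brass block lay within about 2 mm of the rectangle's centre, with even margins. The brass measured about 0.02 rad off the pile's line, which is near what the camera can resolve. No blanks were left on the bench.
- **Selector:** The pointer lines up with the two dots to within about 1°. I turned it 1.40 rad from the off stop.
- **Bystanders:** The ones visible in my last views looked untouched. I did not check the others again.
- **Disagreement:** The top camera read positions about 5 mm too far in x compared with what the gripper felt at the knob. That is more than its stated 2 mm, so I corrected the picks and placements for it, and the views after placing agreed.
- **Disturbance:** One blank was knocked a few centimetres during the run. I measured it again before picking it up.

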